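Put the instruments back on their shadow pads

ROBOT

A 6-joint arm with a two-finger parallel gripper is mounted at the origin on a cart in front of the work surface, level with it; the furniture and walls round the work are solid. World frame = base frame: x ahead of the robot, y to its left, z up, the work surface at z = 0. Lengths are in m, angles in rad, forces in N, time in s.
With the tool pointing down it reaches from about 0.225 to 0.875 m from the base axis. Payload 3.4 kg.
Tool frame: the origin (TCP) lies at the very end of the fingers, on their centre line; the grasp point (between the pads) lies 19 mm behind it; x points along the fingers, z is the direction in which the jaws open and shut, and the axes are right-handed (so a half turn about x gives the same grasp; the last joint's range is limited). The gripper opens to 85 mm and grips with 20 to 120 N. Pads are 22 mm wide; open, the fingers measure 114 mm over their backs; the gripper's body (76 mm by 85 mm) begins 54 mm behind the grasp point. The pads swing forward as they close: fully open they stand 13 mm farther back than shut.
Start: joints at [1.11, 0.276, 1.505, -0, 1.361, -0.121], TCP at [0.192, 0.542, 0.204] pointing down, gripper open.
Joint ranges: [-2.89, 2.89], [-0.75, 2.08], [0.22, 2.7], [-1.18, 4.32], [0.11, 2.71], [-2.7, 2.7]. Speed limits (rad/s): [2.57, 2.57, 3.14, 3.14, 3.14, 3.14].

INTERFACE

Orientations are given as [roll, pitch, yaw] about the fixed x, y, z axes, in that order (R = Rz(yaw) Ry(pitch) Rx(roll)).
In Python, from station import r gives the robot as it stands.
- The arm moves only by the tool jog_arm, never from a script. Its argument "steps" is a list of rows, each a list of 7 numbers: the finger opening in mm, from 0 to 85.4, then the shift along the tool's x, y, z in mm, then the turn, a rotation vector about the tool's x, y, z in degrees. A call has 1 to 12 rows; each row shifts and turns the commanded pose from where the row before left it, along the tool's axes as they then stand; what a row does not reach is not made up. A row lasts 1/8 s, in which the tool goes at most 62.5 mm and 10.7 degrees, less where a joint would pass 70% of its speed; a pose out of reach is approached as far as the arm can. A call with a gripper value outside its range is refused whole. The fingers move at their own pace and stop on an object; "force" is the grip in N (left out, the last holds). Time passes only in rows, so rows that do not move let the fingers close. It gives the time, the measured TCP pose, the force and the opening at its end, in the units of the state.
- r.get_state(): the state, without advancing time (a new reading comes with each control period).
- r.capture(name): name is "side" or "top"; returns a dict with "image" (400x640x3 uint8, blue, green, red), "mtx" (3x3 intrinsics, pixels), "R" (3x3) and "t" (3): a world point X has camera coordinates R X + t. Camera axes: x right, y down, z forward; pixel columns grow to the right and rows downward; lengths in m; the calibration is good to about 2 mm. A picture is of the moment at which its call begins. There is no depth.
- r.job_done(): hands the job in, once; it reports no verdict.
The state is a dict: "time": time; "qpos": joint angles; "joint_vel": joint speeds; "joint_torque": joint torques, N m; "position": TCP position; "tcp_rot": TCP orientation; "wrist_force": force on the tool from outside, world axes, zero at the start; "ft_torque": the same for the moment, N m; "width": opening from 0.0 (shut) to 1.0 (fully open).
Only numpy, scipy, OpenCV 4.12 (cv2) and the standard library are available. Lean on these libraries where they do the work, as an engineer would, in place of code of your own. Each camera call takes 0.05 s, during which the arm holds its last target.

TASK

Put the field kit back on its four shadow boards: lay the compass, the stopwatch, the spirit level and the battery each flat, face up, on the board whose dark silhouette has its shape, centred on the silhouette and lined up with it, the stopwatch's crown over the crown of its silhouette. Leave the red and green bar magnet where it lies.

Things in the scene. Friction and masses are not known exactly. Their poses are not given: they have to be found in the camera images.
- pocket_compass: Pocket compass: round black disc with a pale dial, 48 mm across, 12 mm high. Origin at the centre of its underside, z up. It may end at any yaw. About 70 g.
- stopwatch: White hand stopwatch lying dial up, 76 x 53 x 14 mm (x by y by z): a round case 52 mm across whose centre is 11 mm from the origin towards -x, and a crown with a bow that sticks out along +x to x = +38 mm. Origin at the underside, in the middle of the whole length; z up. The case can be gripped across y at x = -11 mm. About 90 g.
- stopwatch_crown (a point): Point on the stopwatch's crown, 30 mm from the stopwatch's origin along its +x, 7 mm above the underside; shows which way the crown points.
- spirit_level: Small pale aluminium spirit level, a plain bar 14 x 80 x 14 mm, long along its own y. Origin at the centre of its underside, z up. About 50 g. Either way round is right.
- battery_aa: Battery cell, black and orange, lying on its side: 14 mm thick, 51 mm long along its own y. Origin at the centre of its underside, z up. Does not roll. About 23 g. Either way round is right.
- bar_magnet: Red and green bar magnet, 15 x 81 x 11 mm, long along its own y; lies loose among the things, belongs to no pad and stays where it is. Origin at the centre of its underside.
- pad_round: Fixed flat plywood board, 120 x 90 x 6 mm (own x by y by z), small steel screw heads in its corners, with one flat dark silhouette on its flush top. Origin at the centre of its underside, z up; the top is 6 mm above the table. Silhouette: a plain round disc 52 mm across, centred on the origin, for the compass.
- pad_watch: Fixed flat plywood board, 120 x 90 x 6 mm (own x by y by z), small steel screw heads in its corners, with one flat dark silhouette on its flush top. Origin at the centre of its underside, z up; the top is 6 mm above the table. Silhouette of the stopwatch: a disc 56 mm across, its centre 11 mm from the origin towards -x, with a stem and small round crown pointing to +x. Rightly placed, the stopwatch's origin is over this origin and its +x is along this +x.
- pad_long_bar: Fixed flat plywood board, 120 x 90 x 6 mm (own x by y by z), small steel screw heads in its corners, with one flat dark silhouette on its flush top. Origin at the centre of its underside, z up; the top is 6 mm above the table. Silhouette: a plain bar 18 x 84 mm, long along y, centred on the origin, for the spirit level.
- pad_short_bar: Fixed flat plywood board, 120 x 90 x 6 mm (own x by y by z), small steel screw heads in its corners, with one flat dark silhouette on its flush top. Origin at the centre of its underside, z up; the top is 6 mm above the table. Silhouette: a short bar 18 x 50 mm with a small stub at its +y end, long along y, centred on the origin, for the battery.
Mind the look-alikes: they are no part of the job. What is shaped like the stopwatch but purple is not meant.

How it is judged:
At the end, for the whole second after the job is handed in: Each of the four things lies at rest on the top of its own board, tilted less than 0.15 rad, its origin within 12 mm (horizontally) of the board's origin; stopwatch, level and battery are turned within 0.25 rad of their silhouettes, and the stopwatch's crown points the way of the drawn crown (horizontal distance between pocket_compass and pad_round below 0.012 m and z of pocket_compass in the frame of pad_round between 0.003 and 0.01 m and angle between each of pocket_compass, stopwatch, spirit_level, battery_aa's own z axis and vertical below 0.15 rad and linear speed of each of pocket_compass, stopwatch, spirit_level, battery_aa below 0.02 m/s and horizontal distance between stopwatch and pad_watch below 0.012 m and z of stopwatch in the frame of pad_watch between 0.003 and 0.01 m and horizontal distance between spirit_level and pad_long_bar below 0.012 m and z of spirit_level in the frame of pad_long_bar between 0.003 and 0.01 m and horizontal distance between battery_aa and pad_short_bar below 0.012 m and z of battery_aa in the frame of pad_short_bar between 0.003 and 0.01 m and angle between the x axis of stopwatch and the x axis of pad_watch, either way round below 0.25 rad and angle between the x axis of spirit_level and the x axis of pad_long_bar, either way round below 0.25 rad and angle between the x axis of battery_aa and the x axis of pad_short_bar, either way round below 0.25 rad and x of stopwatch_crown in the frame of pad_watch above 0.015 m); the robot touches nothing.
It fails at once if the bar magnet is moved by more than 20 mm (distance of bar_magnet from where it was at the start of the episode above 0.02 m).
It also fails if it takes over 93 s, if anything falls off the work surface, if the arm or the gripper's body presses on something with over 40 N, if the wrist force passes 120 N, or if a joint passes its speed limit or range.

## Working session

There is one attempt and no reset: what is moved stays moved. The work goes in short steps, Python scripts to look and compute and a tool call to move; the robot and the scene stay as the last step left them, time stands still between calls to the robot, and variables do not carry over. Pictures are saved under pics/ and viewed, and the job is handed in when it is done.

Besides the shell and the picture viewer there is one more tool, called as name(argument=value, ...), one argument or row to a line, values as JSON. jog_arm: Moves the arm, as the interface text tells. Its arguments: {"type":"object","properties":{"steps":{"type":"array"},"force":{"type":"number"}},"required":["steps"]}

```bash
mkdir -p pics; ls; python3 - <<'E'
from station import r
import cv2,json,numpy as np
s=r.get_state();print({k:np.round(v,3).tolist() for k,v in s.items()})
for n in("top","side"):
    c=r.capture(n);cv2.imwrite(f"pics/{n}0.png",c["image"]);np.savez(f"{n}0.npz",**c);print(n,c["mtx"],c["R"],c["t"])
E
```

```text
pics
{'time': 0.0, 'qpos': [1.11, 0.277, 1.506, -0.0, 1.361, -0.121], 'joint_vel': [0.0, -0.003, 0.001, 0.0, 0.001, -0.0], 'joint_torque': [-0.001, -41.68, -24.58, -0.0, 0.011, -0.0], 'position': [0.191, 0.542, 0.203], 'tcp_rot': [3.022, 1.569, -2.03], 'wrist_force': [-0.302, -0.198, -0.31], 'ft_torque': [0.02, 0.044, -0.026], 'width': 0.999}
top [[380.02678595   0.         318.64012157]
 [  0.         380.02678595 201.59800045]
 [  0.           0.           1.        ]] [[-0.00463914 -0.99983607 -0.01750187]
 [-0.99386431  0.00654417 -0.11041241]
 [ 0.11050884  0.01688227 -0.99373175]] [0.05575901 0.5642686  0.86528879]
side [[403.8400576    0.         319.60632413]
 [  0.         403.8400576  197.18643683]
 [  0.           0.           1.        ]] [[ 0.8744267  -0.48467999  0.02152311]
 [-0.19333869 -0.38881035 -0.90080334]
 [ 0.44496976  0.78352525 -0.43369355]] [-0.4566202   0.17455408  0.73784425]
```

View pics/top0.png

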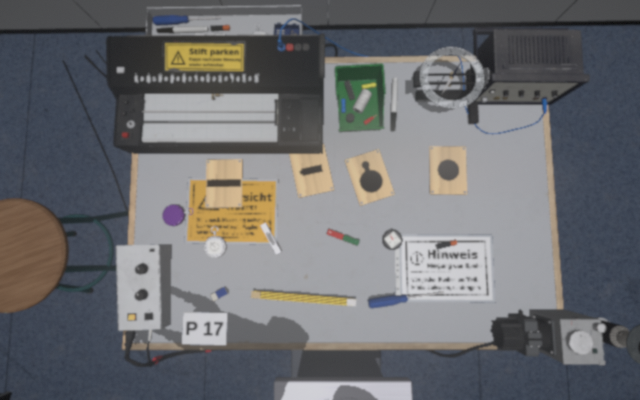

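View pics/side0.png

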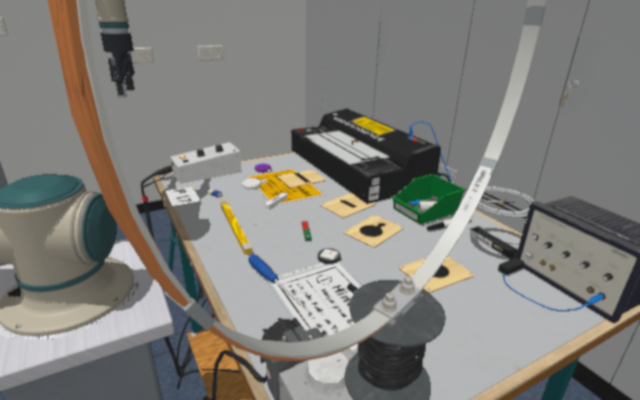

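```bash
cat > h.py <<'E'
import numpy as np,cv2
from station import r
def cap(n):
    return r.capture(n)
def ray(c,u,v,z):
    R,t,K=c["R"],c["t"],c["mtx"]
    o=-R.T@t; d=R.T@np.linalg.inv(K)@np.array([u,v,1.])
    return (o+d*(z-o[2])/d[2])
def proj(c,X):
    p=c["mtx"]@(c["R"]@np.array(X)+c["t"]); return p[:2]/p[2]
def crop(c,x0,y0,x1,y1,s,f):
    cv2.imwrite(f,cv2.resize(c["image"][y0:y1,x0:x1],None,fx=s,fy=s,interpolation=cv2.INTER_NEAREST))
E
python3 - <<'E'
from h import *
c=np.load("top0.npz")
crop(c,160,190,290,310,6,"pics/a.png")
crop(c,320,210,500,310,4,"pics/b.png")
crop(c,195,140,475,220,2.8,"pics/c.png")
print(-c["R"].T@c["t"])
print(ray(c,318,200,0))
E
```

```text
[0.46544304 0.03744916 0.92314308]
[0.57204454 0.05467972 0.        ]
```

View pics/a.png

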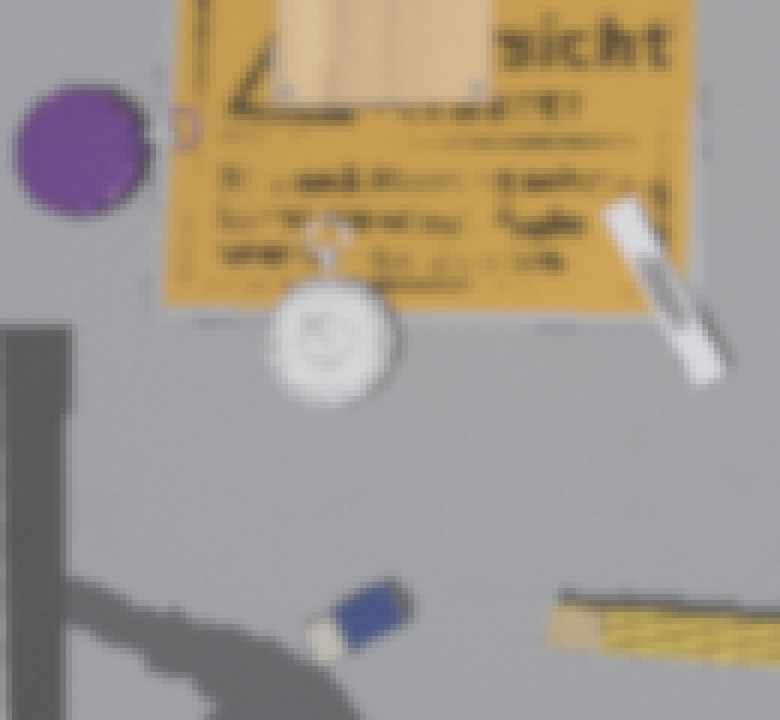

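View pics/b.png

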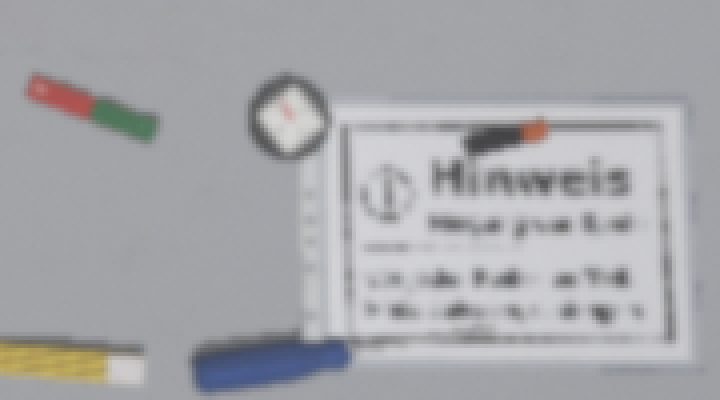

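View pics/c.png

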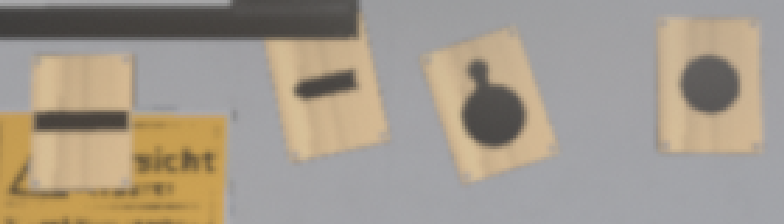

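```bash
cat > m.py <<'E'
from h import *
def meas(c,name,box,fn,z):
    x0,y0,x1,y1=box
    im=c["image"][y0:y1,x0:x1]; S=4
    im=cv2.resize(im,None,fx=S,fy=S,interpolation=cv2.INTER_CUBIC)
    hsv=cv2.cvtColor(im,cv2.COLOR_BGR2HSV).astype(int)
    m=fn(hsv[...,0],hsv[...,1],hsv[...,2]).astype(np.uint8)*255
    m=cv2.morphologyEx(m,cv2.MORPH_CLOSE,np.ones((9,9)))
    cs,_=cv2.findContours(m,cv2.RETR_EXTERNAL,cv2.CHAIN_APPROX_NONE)
    k=max(cs,key=cv2.contourArea).reshape(-1,2)
    px=(k+.5)/S-.5+[x0,y0]
    w=np.array([ray(c,u,v,z)[:2] for u,v in px])
    rect=cv2.minAreaRect((w*1000).astype(np.float32))
    M=cv2.moments((w*1e4).astype(np.float32).reshape(-1,1,2))
    cen=np.array([M['m10'],M['m01']])/M['m00']/10
    b=cv2.boxPoints(rect); e=[b[1]-b[0],b[2]-b[1]]; L=max(e,key=np.linalg.norm)
    print(name,"px",px.mean(0).round(1),"rect",np.round(rect[0],1),np.round(sorted(rect[1]),1),"long deg %.1f"%(np.degrees(np.arctan2(L[1],L[0]))%180),"cen",cen.round(1))
    vis=im.copy(); cv2.drawContours(vis,[k.reshape(-1,1,2)],-1,(255,0,255),1)
    return w,vis
E
cat > run.py <<'E'
from m import *
c=np.load("top0.npz")
white=lambda h,s,v:(v>190)&(s<45)
dark=lambda h,s,v:v<85
V=[]
def go(*a):
    w,v=meas(c,*a); V.append(v); return w
W={}
W['watch']=go("watch",(198,222,232,264),lambda h,s,v:((v>178)&(s<40)),.007)
W['level']=go("level",(256,218,284,256),white,.007)
W['comp']=go("compass",(378,225,407,254),lambda h,s,v:(v<120),.006)
W['batt']=go("battery",(430,232,462,252),lambda h,s,v:((v<80)|((s>120)&(v>120))),.007)
W['mag']=go("magnet",(322,224,364,250),lambda h,s,v:(s>70),.005)
W['pl']=go("pad_long",(205,170,244,196),dark,.006)
W['ps']=go("pad_short",(298,160,326,180),dark,.006)
W['pw']=go("pad_watch",(355,158,388,195),dark,.006)
W['pr']=go("pad_round",(432,155,466,186),dark,.006)
wood=lambda h,s,v:(s>45)&(h>8)&(h<25)&(v>120)
go("Bshort",(288,150,336,198),lambda h,s,v:((s>45)&(h<30)&(v>110))|(v<75),.006)
go("Bwatch",(342,146,396,206),lambda h,s,v:((s>45)&(h<30)&(v>110))|(v<75),.006)
go("Bround",(424,140,472,200),lambda h,s,v:((s>45)&(h<30)&(v>110))|(v<75),.006)
H=max(v.shape[0] for v in V);Wm=max(v.shape[1] for v in V)
g=np.zeros((3*200,800,3),np.uint8)
for i,v in enumerate(V):
    v=cv2.resize(v,(190,190*v.shape[0]//v.shape[1])) if v.shape[1]>=v.shape[0] else cv2.resize(v,(190*v.shape[1]//v.shape[0],190))
    g[i//4*200:i//4*200+v.shape[0],i%4*200:i%4*200+v.shape[1]]=v
cv2.imwrite("pics/masks.png",g)
E
python3 run.py
```

```text
watch px [213.9 244.6] rect [461.8 304.5] [49.7 53.9] long deg 141.2 cen [459.8 305.5]
level px [274.7 247.7] rect [457.8 158.5] [13.3 31.8] long deg 29.0 cen [455.2 157.3]
compass px [390.9 239.1] rect [ 476.8 -120.7] [44.2 48.4] long deg 178.7 cen [ 478.9 -116.5]
battery px [446.3 243.7] rect [ 465.4 -250.6] [ 9.3 44.2] long deg 101.8 cen [ 464.3 -249.4]
magnet px [341.9 236.5] rect [482.3  -2.9] [14.1 76.7] long deg 68.5 cen [484.3   1.6]
pad_long px [223.3 182.7] rect [615.8 286.3] [11.2 75.9] long deg 89.6 cen [615.7 286.6]
pad_short px [311.  169.8] rect [645.8  72.3] [10.6 46.4] long deg 102.1 cen [645.9  71.7]
pad_watch px [370.6 180.9] rect [616.8 -74. ] [45.7 46.8] long deg 78.9 cen [617.1 -73.9]Traceback (most recent call last):
  File "run.py", line 17, in <module>
    W['pr']=go("pad_round",(432,155,466,186),dark,.006)
            ~~^^^^^^^^^^^^^^^^^^^^^^^^^^^^^^^^^^^^^^^^^
  File "run.py", line 7, in go
    w,v=meas(c,*a); V.append(v); return w
        ~~~~^^^^^^
  File "m.py", line 10, in meas
    k=max(cs,key=cv2.contourArea).reshape(-1,2)
      ~~~^^^^^^^^^^^^^^^^^^^^^^^^
ValueError: max() iterable argument is empty
```

```bash
sed -i 's/dark=lambda h,s,v:v<85/dark=lambda h,s,v:v<125/; s/(v>190)&(s<45)/(((v>185)\&(s<45))|((s<60)\&(v<140)))/; s/lambda h,s,v:(v<120),.006/lambda h,s,v:((v<125)|(v>185)),.006/' run.py
sed -i 's/(v<75),.006/(v<125),.006/; s/W\[.batt.\]=.*/W["batt"]=go("battery",(433,236,460,250),lambda h,s,v:((v<125)|((s>90)\&(v>120))),.007)/' run.py
python3 run.py
```

```text
watch px [213.9 244.6] rect [461.8 304.5] [49.7 53.9] long deg 141.2 cen [459.8 305.5]
level px [273.7 245.8] rect [463.7 159.9] [20.  44.4] long deg 33.3 cen [457.3 157.6]
compass px [395.2 241.6] rect [ 470.8 -128.4] [51.5 65. ] long deg 62.9 cen [ 472. -127.]
battery px [445.6 243.6] rect [ 466.1 -249.7] [15.7 49.4] long deg 103.2 cen [ 464.3 -247.3]
magnet px [341.9 236.5] rect [482.3  -2.9] [14.1 76.7] long deg 68.5 cen [484.3   1.6]
pad_long px [223.4 182.7] rect [615.8 286.3] [16.1 81. ] long deg 89.6 cen [615.8 286.5]
pad_short px [311.2 169.8] rect [645.9  72.5] [16.1 52.1] long deg 101.9 cen [646.   71.6]
pad_watch px [369.5 177.2] rect [625.  -67.4] [52.3 71.7] long deg 43.6 cen [621.9 -72.8]
pad_round px [447.9 169.6] rect [ 643.8 -262.3] [47.2 48.4] long deg 177.8 cen [ 643.9 -262.5]
Bshort px [309.9 171.2] rect [646.8  72.1] [ 91.4 124.6] long deg 13.6 cen [642.1  72.6]
Bwatch px [369.1 177.2] rect [627.6 -70.5] [ 88.9 118.7] long deg 17.8 cen [627.4 -70.4]
Bround px [447.5 170.4] rect [ 643.  -261.5] [ 89.  117.7] long deg 179.1 cen [ 642.6 -261.6]
```

View pics/masks.png

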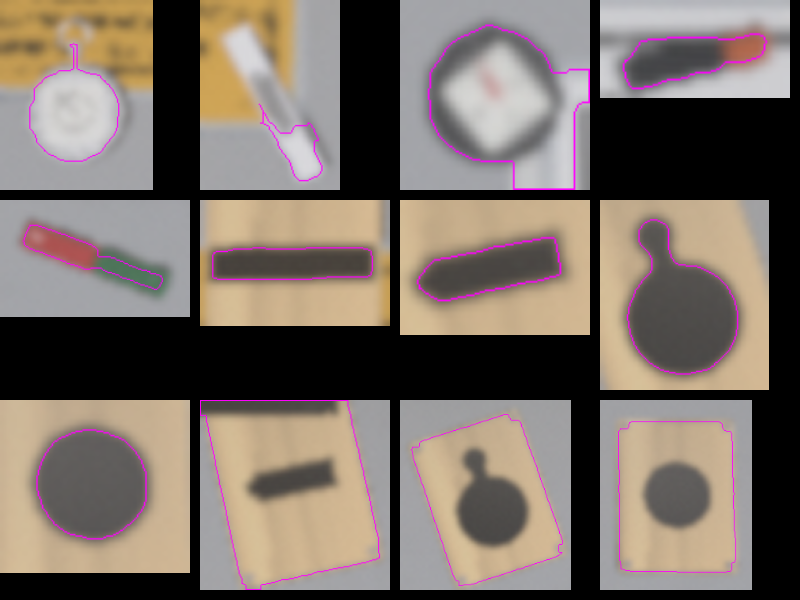

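```bash
python3 - <<'E'
from h import *
s=np.load("side0.npz");c=np.load("top0.npz")
crop(s,280,100,480,250,4,"pics/s1.png")
crop(c,90,20,340,210,3,"pics/c2.png")
for z in(0,.05,.08,.1,.12): print(z,ray(c,323,152,z).round(3),ray(c,323,37,z).round(3))
E
```

```text
0 [0.692 0.042 0.   ] [0.993 0.04  0.   ]
0.05 [0.68  0.042 0.05 ] [0.965 0.04  0.05 ]
0.08 [0.672 0.041 0.08 ] [0.947 0.04  0.08 ]
0.1 [0.667 0.041 0.1  ] [0.936 0.04  0.1  ]
0.12 [0.662 0.041 0.12 ] [0.925 0.04  0.12 ]
```

View pics/s1.png

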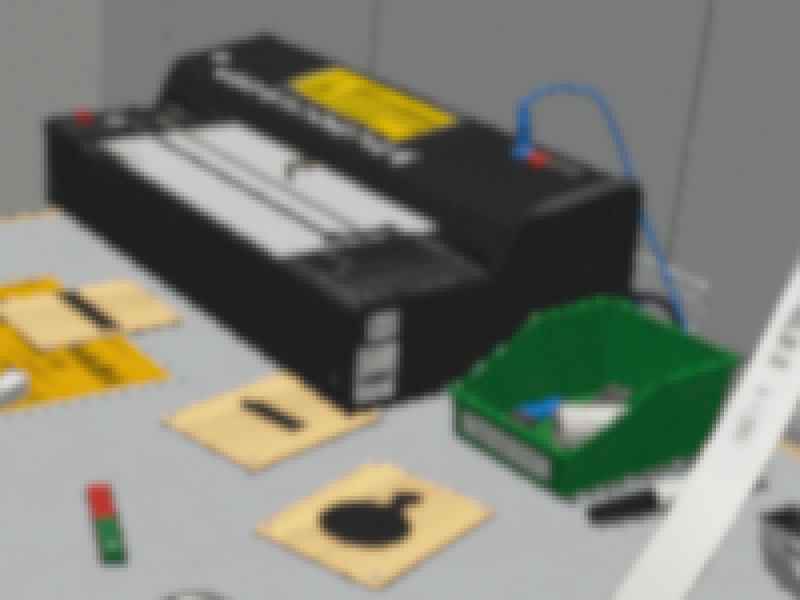

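View pics/c2.png

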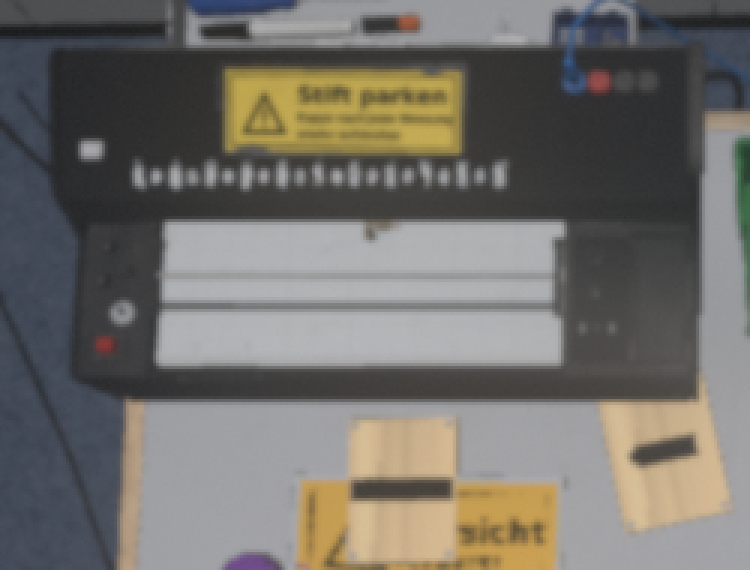

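```bash
python3 - <<'E'
from h import *
s=np.load("side0.npz");c=np.load("top0.npz")
p=ray(s,367.1,202.7,0);print(p)
for z in(.06,.07,.08,.09,.1): print(z,proj(s,[p[0],p[1],z]),proj(c,[p[0],p[1],z]))
# object points
def P(u,v,z): return (ray(c,u,v,z)*1000).round(1)
q=lambda x,y:((x+.5)/6+160-.5,(y+.5)/6+190-.5)
for n,x,y,z in [("bow",328,238,.007),("disc",332,340,.008),("lvA",622,207,.012),("lvB",707,378,.012),("lvC",665,292,.012)]: print(n,P(*q(x,y),z))
q=lambda x,y:((x+.5)/4+320-.5,(y+.5)/4+210-.5)
for n,x,y,z in [("comp",289,116,.008),("batA",464,142,.008),("batB",549,128,.008)]: print(n,P(*q(x,y),z))
# side view projections of hypothesised
for n,X in dict(watch=(.46,.305,.014),level=(.475,.169,.014),comp=(.476,-.124,.012),mag=(.484,0,.011),batt=(.466,-.25,.014)).items(): print(n,proj(s,X).round(1))
E
python3 - <<'E'
import sys; sys.path.insert(0,'.')
from h import *
s=np.load("side0.npz")
crop(s,200,150,360,280,5,"pics/s2.png")
E
```

```text
[0.70348254 0.06056527 0.        ]
0.06 [368.7388759  182.47875117] [314.72568068 140.95809585]
0.07 [369.01978646 179.01274   ] [314.60514104 139.78919348]
0.08 [369.30298782 175.51846365] [314.48183039 138.59342001]
0.09 [369.58850814 171.99557497] [314.35565208 137.36983809]
0.1 [369.87637601 168.44372106] [314.2265049  136.11746625]
bow [501.7 305.8   7. ]
disc [460.9 302.8   8. ]
lvA [513.3 186.3  12. ]
lvB [445.2 151.7  12. ]
lvC [479.3 168.7  12. ]
comp [ 477.  -121.6    8. ]
batA [ 461.1 -225.     8. ]
batB [ 469.2 -275.6    8. ]
watch [250.2 181.5]
level [273.5 198.8]
comp [329.1 254.3]
mag [305.5 227.4]
batt [358.9 289. ]
```

View pics/s2.png

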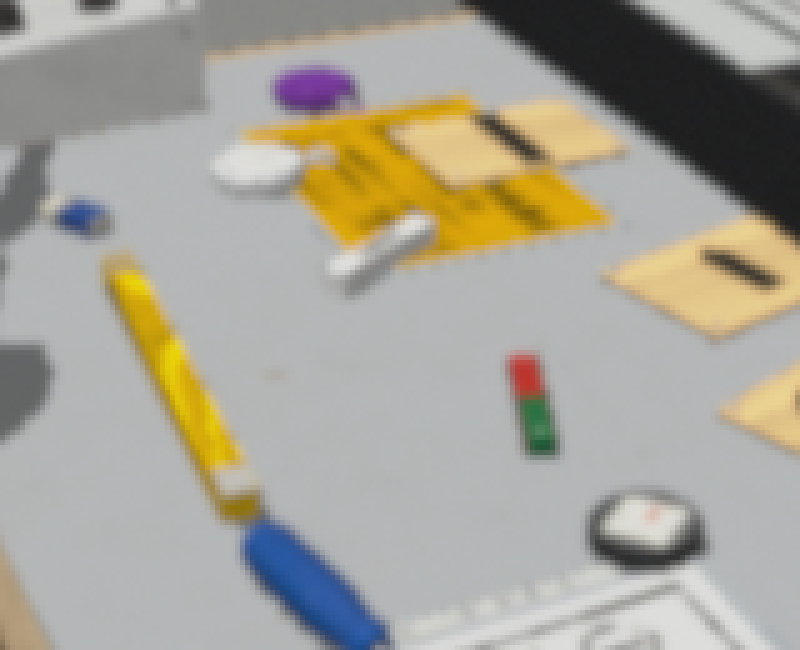

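```bash
python3 - <<'E'
from m import *
c=np.load("top0.npz");s=np.load("side0.npz")
V=[]
def go(cc,*a):
    w,v=meas(cc,*a); V.append(v); return w
def big(cc,box,fn,z):  # hull of all mask parts
    x0,y0,x1,y1=box; S=4
    im=cv2.resize(cc["image"][y0:y1,x0:x1],None,fx=S,fy=S,interpolation=cv2.INTER_CUBIC)
    h=cv2.cvtColor(im,cv2.COLOR_BGR2HSV).astype(int)
    m=fn(h[...,0],h[...,1],h[...,2]).astype(np.uint8)*255
    m=cv2.morphologyEx(m,cv2.MORPH_OPEN,np.ones((7,7)))
    pts=np.argwhere(m>0)[:,::-1]
    px=(pts+.5)/S-.5+[x0,y0]
    w=np.array([ray(cc,u,v,z)[:2] for u,v in px])*1000
    rect=cv2.minAreaRect(w.astype(np.float32)); print(np.round(rect[0],1),np.round(rect[1],1),rect[2])
    im[m>0]=(255,0,255); V.append(im)
big(c,(258,220,283,256),lambda h,s,v:(v>192)&(s<60),.012)
big(s,(264,190,290,212),lambda h,s,v:(v>192)&(s<60),.012)
big(s,(310,244,345,266),lambda h,s,v:(v<110),.008)
g=np.zeros((300,700,3),np.uint8);x=0
for v in V: g[:v.shape[0],x:x+v.shape[1]]=v;x+=v.shape[1]+10
cv2.imwrite("pics/m2.png",g)
crop(s,330,265,390,315,8,"pics/s3.png")
E
```

```text
[479.3 169.9] [80.2 15. ] 27.52155876159668
[481.2 175.2] [84.  18.2] 29.07147789001465
[ 470.8 -133.7] [31.2 47.5] 66.59010314941406
```

View pics/m2.png

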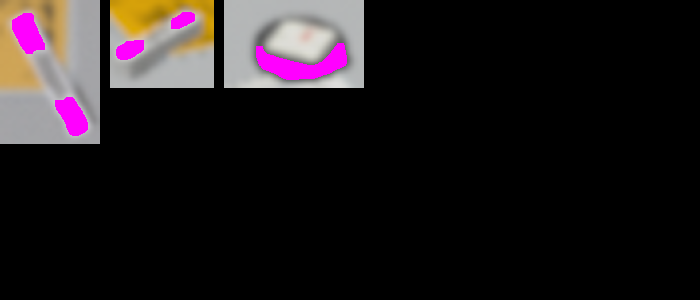

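View pics/s3.png

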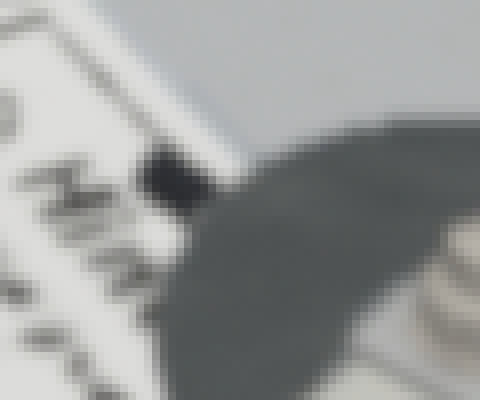

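```bash
cat > plan.py <<'E'
import sys
from h import *
from scipy.spatial.transform import Rotation as Ro
def rep(x=None,y=None,z=None,yaw=None):
    s=r.get_state();p=np.array(s["position"])*1000;R=Ro.from_euler("xyz",s["tcp_rot"]).as_matrix()
    jy=np.degrees(np.arctan2(R[1,2],R[0,2]))
    print("t",round(s["time"],2),"p",p.round(1),"jaw yaw %.1f"%jy,"x axis",R[:,0].round(3),"w",round(s["width"],3),"F",np.round(s["wrist_force"],1),"q",np.round(s["qpos"],2))
    if x is not None:
        print("shift in tool frame now",(R.T@(np.array([x,y,z])-p)).round(1))
    if yaw is not None:
        d=(yaw-jy+90)%180-90
        a=np.radians(jy+d);Z=np.array([np.cos(a),np.sin(a),0]);X=np.array([0,0,-1.]);T=np.c_[X,np.cross(Z,X),Z]
        print("turn deg (rotvec, tool)",np.degrees(Ro.from_matrix(R.T@T).as_rotvec()).round(1))
        if x is not None: print("shift in turned frame",(T.T@(np.array([x,y,z])-p)).round(1))
a=[float(v) for v in sys.argv[1:]]
rep(*a)
E
python3 plan.py 461 304 110 92.5
```

```text
t 0.1 p [191.4 541.7 203.2] jaw yaw 70.5 x axis [-0.001 -0.001 -1.   ] w 1.0 F [-0.2  0.   0.1] q [ 1.11  0.28  1.51  0.    1.36 -0.12]
shift in tool frame now [  93.4 -333.4 -134.1]
turn deg (rotvec, tool) [-22.   -0.1  -0. ]
shift in turned frame [  93.2 -259.  -249.2]
```

jog_arm(
  steps=[
    [85,0,-37,-15,0,0,0],
    [85,0,-37,-15,0,0,0],
    [85,0,-37,-15,0,0,0],
    [85,10,-37,-15,0,0,0],
    [85,13,-37,-15,0,0,0],
    [85,15,-37,-15,0,0,0],
    [85,15,-37,-15,0,0,0],
    [85,20,-37,-15,0,0,0],
    [85,20,-37,-14,0,0,0],
    [85,0,0,0,-7.3,0,0],
    [85,0,0,0,-7.3,0,0],
    [85,0,0,0,-7.3,0,0],
  ],
  force=40,
)

```text
time: 1.6
position: [0.4608, 0.3044, 0.1104]
tcp_rot: [1.898, 1.57, -2.768]
wrist_force: [1.2, -0.2, 0.1]
width: 0.998
```

```bash
python3 plan.py 461 304 3 92.5
```

```text
t 1.6 p [460.8 304.4 110.4] jaw yaw 92.6 x axis [-0.001 -0.    -1.   ] w 0.998 F [ 1.2 -0.2  0.1] q [ 0.46  0.31  1.7   0.    1.13 -1.16]
shift in tool frame now [107.4  -0.4  -0.4]
turn deg (rotvec, tool) [ 0.1 -0.  -0.1]
shift in turned frame [107.4  -0.2  -0.4]
```

jog_arm(
  steps=[
    [85,25,0,0,0,0,0],
    [85,25,0,0,0,0,0],
    [85,25,0,0,0,0,0],
    [85,15,0,0,0,0,0],
    [85,12,0,0,0,0,0],
    [85,6,0,0,0,0,0],
    [85,0,0,0,0,0,0],
  ],
)

```text
time: 2.48
position: [0.461, 0.3049, 0.003]
tcp_rot: [0.413, 1.571, 2.026]
wrist_force: [0.6, 0.4, -0.6]
width: 1.0
```

```bash
python3 plan.py 461 304 2 92.5; python3 - <<'E'
from h import *
a=cap("top");b=cap("side")
crop(a,160,170,300,300,5,"pics/d1.png");crop(b,200,100,320,220,5,"pics/d2.png")
E
```

```text
t 2.48 p [461.  304.9   3. ] jaw yaw 92.4 x axis [-0.  0. -1.] w 1.0 F [ 0.6  0.4 -0.6] q [ 0.46  0.43  1.83  0.    0.88 -1.15]
shift in tool frame now [ 1.   0.1 -0.9]
turn deg (rotvec, tool) [-0.1  0.  -0. ]
shift in turned frame [ 1.   0.1 -0.9]
```

View pics/d1.png

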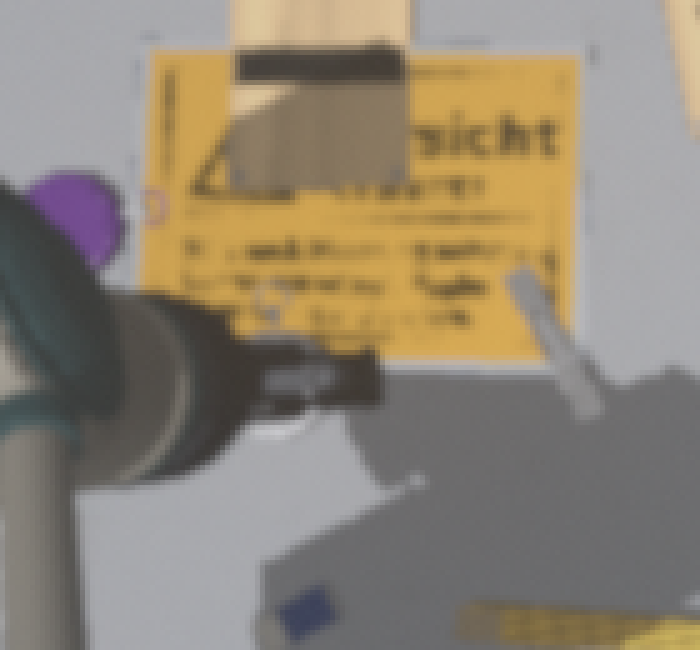

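View pics/d2.png

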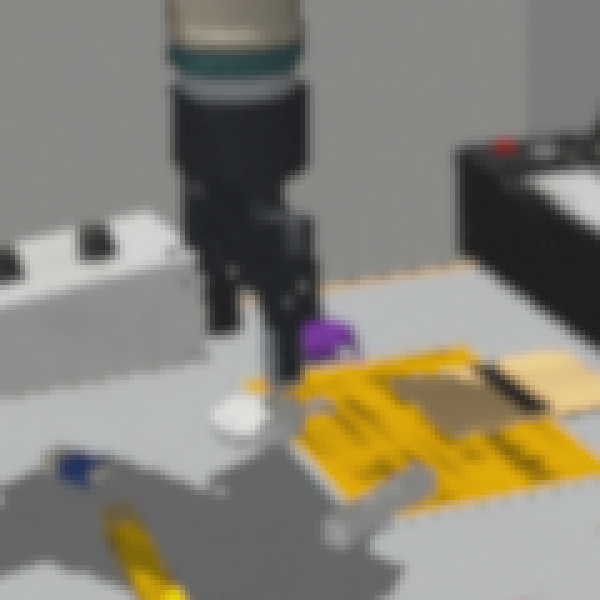

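jog_arm(
  steps=[
    [60,2,0,-1,0,0,0],
    [45,0,0,0,0,0,0],
    [40,0,0,0,0,0,0],
    [40,0,0,0,0,0,0],
    [40,0,0,0,0,0,0],
    [40,0,0,0,0,0,0],
    [40,0,0,0,0,0,0],
    [40,0,0,0,0,0,0],
  ],
)

```text
time: 3.58
position: [0.461, 0.3039, 0.001]
tcp_rot: [-0.602, 1.571, 1.012]
wrist_force: [-0.2, -0.3, -0.3]
width: 0.465
```

```bash
python3 plan.py; python3 - <<'E'
from h import *
a=cap("top");b=cap("side")
crop(a,160,200,260,280,6,"pics/e1.png");crop(b,210,110,310,210,6,"pics/e2.png")
E
```

```text
t 3.58 p [461.  303.9   1. ] jaw yaw 92.4 x axis [ 0.  0. -1.] w 0.465 F [-0.2 -0.3 -0.3] q [ 0.46  0.43  1.84  0.    0.88 -1.16]
```

View pics/e1.png

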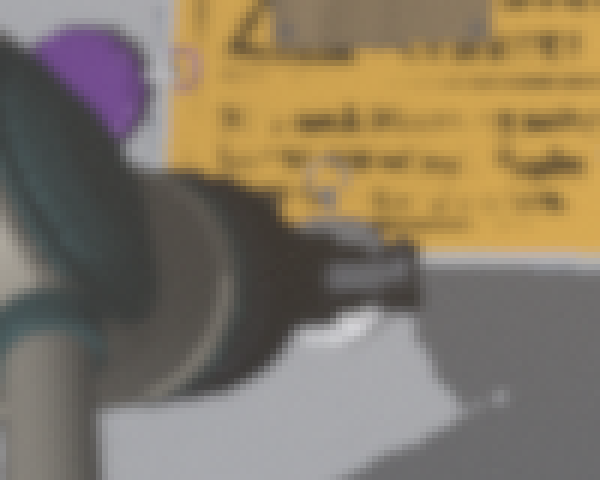

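View pics/e2.png

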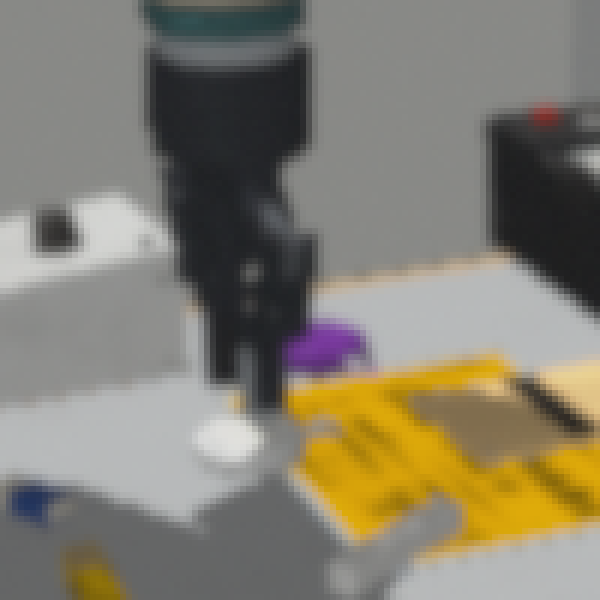

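```bash
python3 - <<'E'
from h import *
b=cap("side")
# near finger at opening 40: inner face y=304-20, outer ~ -34
for y in(.284,.272):
  for z in(0,.006,.012,.018): print(y,z,proj(b,[.461,y,z]).round(1))
crop(b,230,155,275,195,16,"pics/e3.png")
E
```

```text
0.284 0 [253.4 188.5]
0.284 0.006 [253.3 186.6]
0.284 0.012 [253.2 184.7]
0.284 0.018 [253.1 182.8]
0.272 0 [254.9 190.1]
0.272 0.006 [254.8 188.2]
0.272 0.012 [254.7 186.3]
0.272 0.018 [254.6 184.3]
```

View pics/e3.png

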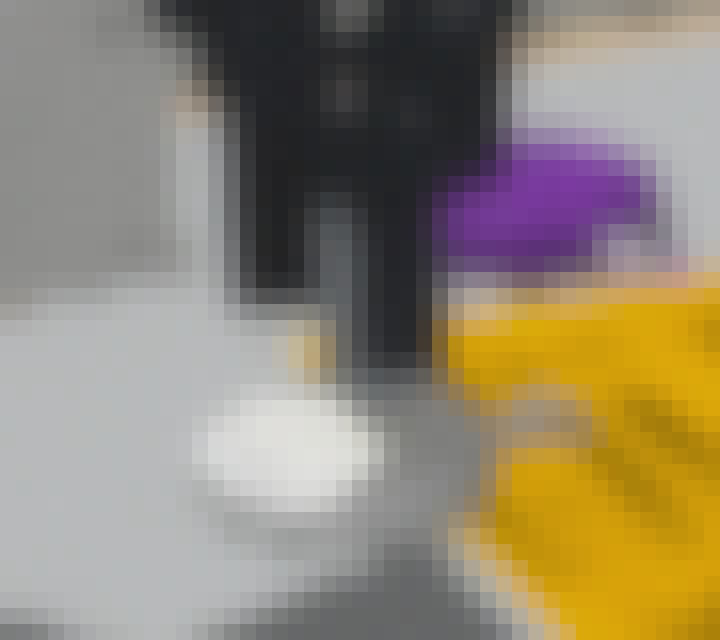

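```bash
python3 - <<'E'
from h import *
a=cap("top");b=cap("side")
for z in (.001,.03,.074):
  for y in (.284,.27): print(z,y,"top x.45/.472",proj(a,[.45,y,z]).round(1),proj(a,[.472,y,z]).round(1))
crop(a,195,225,245,265,14,"pics/e4.png")
print(-b["R"].T@b["t"])
E
```

```text
0.001 0.284 top x.45/.472 [223.4 250.7] [223.6 241.6]
0.001 0.27 top x.45/.472 [229.2 250.7] [229.3 241.5]
0.03 0.284 top x.45/.472 [220.1 250.9] [220.3 241.5]
0.03 0.27 top x.45/.472 [226.  250.9] [226.2 241.5]
0.074 0.284 top x.45/.472 [214.6 251.3] [214.9 241.4]
0.074 0.27 top x.45/.472 [220.9 251.3] [221.1 241.4]
[ 0.10471057 -0.73156584  0.48706507]
```

View pics/e4.png

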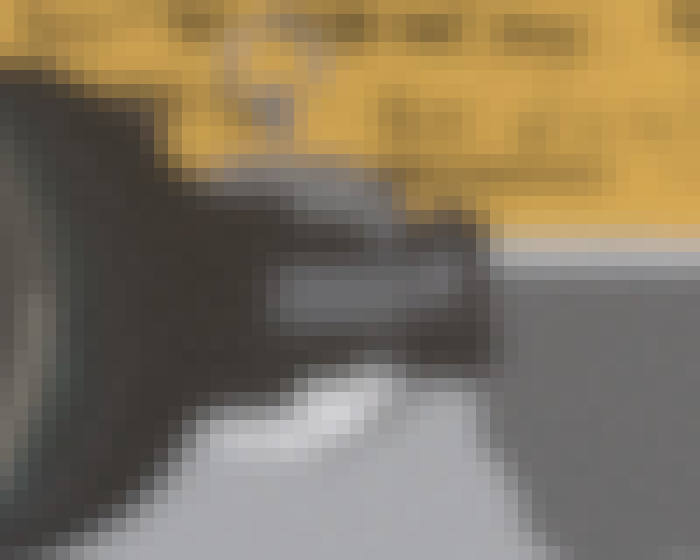

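jog_arm(
  steps=[
    [85,0,0,0,0,0,0],
    [85,0,0,0,0,0,0],
    [85,0,0,0,0,0,0],
    [85,0,0,0,0,0,0],
    [85,3,0,0,0,0,0],
    [85,3,0,0,0,0,0],
    [85,2,0,0,0,0,0],
    [85,0,0,0,0,0,0],
  ],
)

```text
time: 4.82
position: [0.4608, 0.3038, -0.0073]
tcp_rot: [1.857, 1.57, -2.812]
wrist_force: [-0.8, -0.4, -0.8]
width: 0.996
```

```bash
python3 plan.py; python3 - <<'E'
from h import *
a=cap("top");b=cap("side")
for y in(.262,.248,.346,.36):
  for z in(0,.02,.04): print(y,z,proj(b,[.461,y,z]).round(1),proj(a,[.461,y,z]).round(1))
crop(b,220,140,290,200,11,"pics/f1.png")
crop(a,160,220,250,270,8,"pics/f2.png")
E
```

```text
t 4.83 p [460.8 303.8  -7.3] jaw yaw 92.4 x axis [-0. -0. -1.] w 0.996 F [-0.8 -0.4 -0.8] q [ 0.46  0.44  1.84  0.    0.86 -1.16]
0.262 0 [256.1 191.4] [232.6 246.1]
0.262 0.02 [255.8 185. ] [230.6 246.2]
0.262 0.04 [255.5 178.4] [228.5 246.2]
0.248 0 [257.9 193.3] [238.4 246.1]
0.248 0.02 [257.6 186.8] [236.5 246.1]
0.248 0.04 [257.3 180.2] [234.5 246.2]
0.346 0 [246.  180.9] [198.2 246.3]
0.346 0.02 [245.6 174.7] [195.4 246.3]
0.346 0.04 [245.2 168.5] [192.4 246.4]
0.36 0 [244.4 179.2] [192.4 246.3]
0.36 0.02 [244.1 173.1] [189.5 246.3]
0.36 0.04 [243.7 166.9] [186.4 246.4]
```

View pics/f1.png

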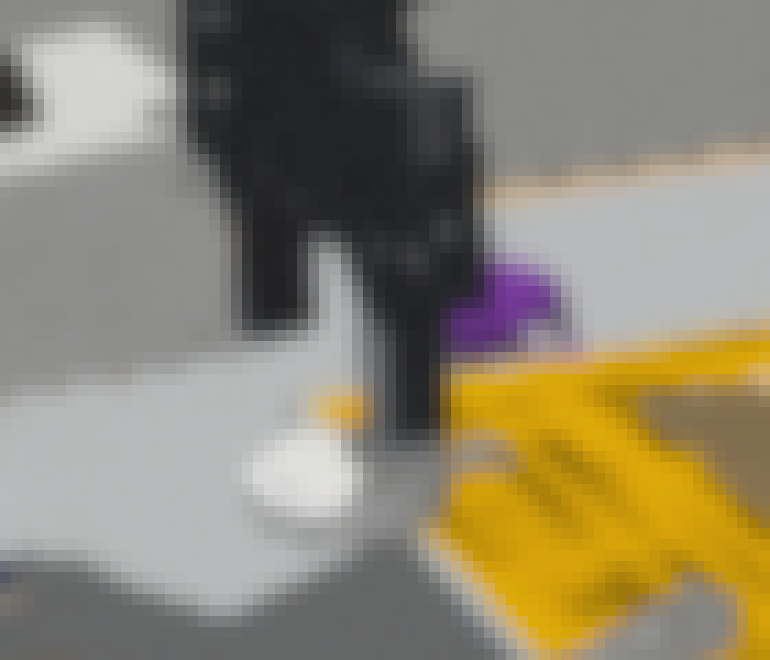

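View pics/f2.png

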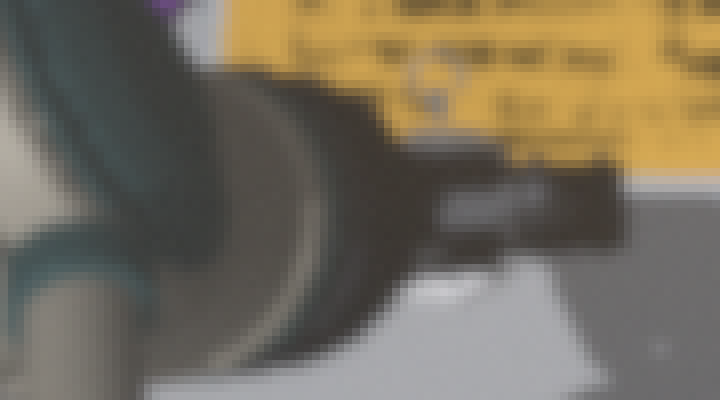

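jog_arm(
  steps=[
    [85,4,0,0,0,0,0],
    [85,4,0,0,0,0,0],
    [85,4,0,0,0,0,0],
    [85,4,0,0,0,0,0],
    [85,3,0,0,0,0,0],
    [66,0,0,0,0,0,0],
    [66,0,0,0,0,0,0],
    [66,0,0,0,0,0,0],
  ],
)

```text
time: 5.92
position: [0.4611, 0.3039, -0.0258]
tcp_rot: [-1.026, 1.57, 0.588]
wrist_force: [0.7, -0.6, 1.2]
width: 0.776
```

```bash
python3 plan.py; python3 - <<'E'
from h import *
b=cap("side")
for y in(.271,.257,.337):
  for z in(0,.01,.02): print(y,z,proj(b,[.461,y,z]).round(1))
crop(b,220,140,290,200,11,"pics/g1.png")
E
```

```text
t 5.92 p [461.1 303.9 -25.8] jaw yaw 92.4 x axis [ 0.  0. -1.] w 0.776 F [ 0.7 -0.6  1.2] q [ 0.46  0.47  1.86  0.    0.81 -1.16]
0.271 0 [255.  190.2]
0.271 0.01 [254.8 187. ]
0.271 0.02 [254.7 183.8]
0.257 0 [256.8 192.1]
0.257 0.01 [256.6 188.9]
0.257 0.02 [256.4 185.6]
0.337 0 [247.1 181.9]
0.337 0.01 [246.9 178.8]
0.337 0.02 [246.7 175.7]
```

View pics/g1.png

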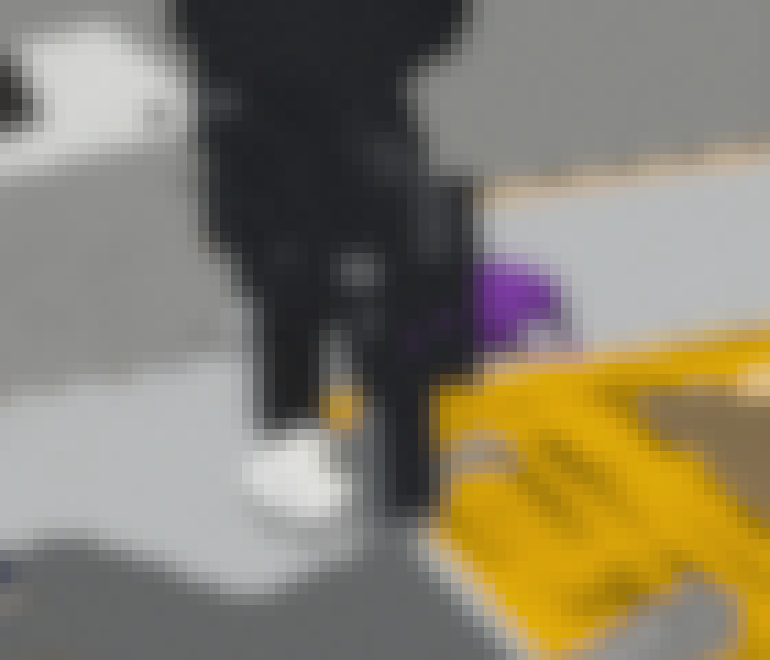

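jog_arm(
  steps=[
    [66,2,0,0,0,0,0],
    [66,2,0,0,0,0,0],
    [66,2,0,0,0,0,0],
    [50,0,0,0,0,0,0],
    [48,0,0,0,0,0,0],
    [45,0,0,0,0,0,0],
    [45,0,0,0,0,0,0],
  ],
)

```text
time: 6.85
position: [0.4619, 0.3041, -0.0301]
tcp_rot: [-1.286, 1.568, 0.327]
wrist_force: [-1.8, -2.3, 12.0]
width: 0.577
```

```bash
python3 plan.py; python3 - <<'E'
from h import *
b=cap("side")
crop(b,220,140,290,200,11,"pics/g2.png")
E
```

```text
t 6.85 p [461.9 304.1 -30.1] jaw yaw 92.4 x axis [ 0.002  0.001 -1.   ] w 0.577 F [-1.8 -2.3 12. ] q [ 0.46  0.47  1.87 -0.    0.8  -1.16]
```

View pics/g2.png

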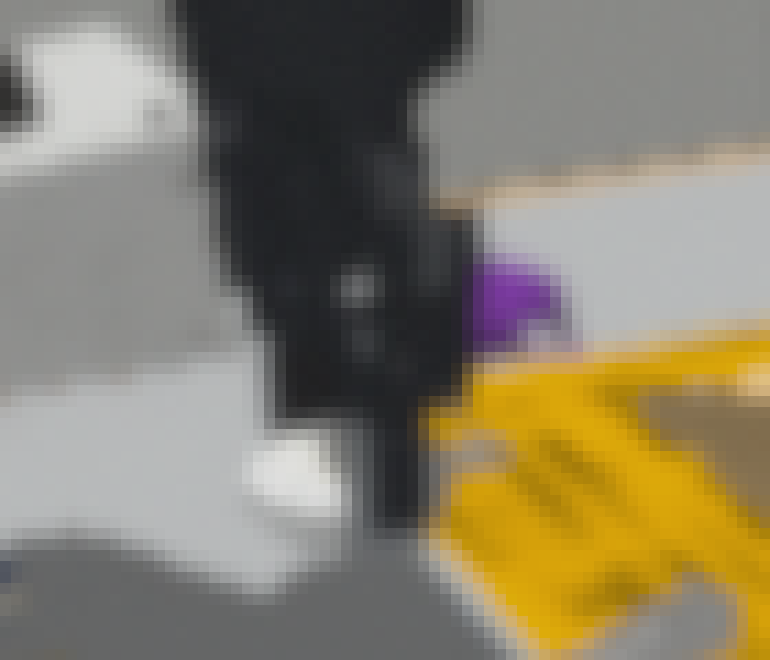

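jog_arm(
  steps=[
    [40,-2,0,0,0,0,0],
    [40,-1,0,0,0,0,0],
    [40,0,0,0,0,0,0],
  ],
)

```text
time: 7.28
position: [0.4608, 0.3037, -0.0293]
tcp_rot: [1.872, 1.57, -2.798]
wrist_force: [-0.2, -0.0, -1.1]
width: 0.577
```

jog_arm(
  steps=[
    [40,-10,0,0,0,0,0],
    [40,-20,0,0,0,0,0],
    [40,-25,0,0,0,0,0],
    [40,-25,0,0,0,0,0],
    [40,0,0,0,0,0,0],
  ],
)

```text
time: 7.9
position: [0.4627, 0.3047, 0.0532]
tcp_rot: [-1.134, 1.566, 0.479]
wrist_force: [0.3, 0.2, -0.9]
width: 0.574
```

```bash
python3 plan.py 640 -74 60 107.8; python3 - <<'E'
from h import *
b=cap("side");a=cap("top")
crop(b,200,110,300,210,6,"pics/h1.png")
crop(a,160,200,260,280,6,"pics/h2.png")
E
```

```text
t 7.9 p [462.7 304.7  53.2] jaw yaw 92.4 x axis [ 0.005  0.002 -1.   ] w 0.574 F [ 0.3  0.2 -0.9] q [ 0.46  0.37  1.78  0.    0.99 -1.16]
shift in tool frame now [  -6.9 -161.1 -385.9]
turn deg (rotvec, tool) [-15.4   0.1   0.3]
shift in turned frame [  -6.8  -53.  -414.8]
```

View pics/h1.png

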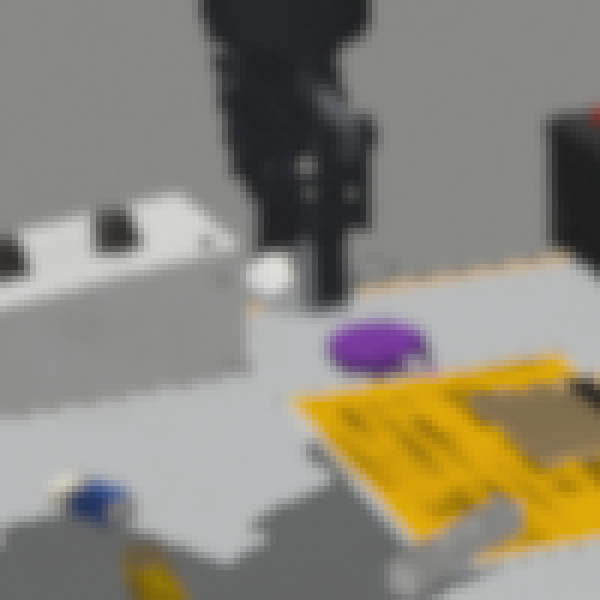

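View pics/h2.png

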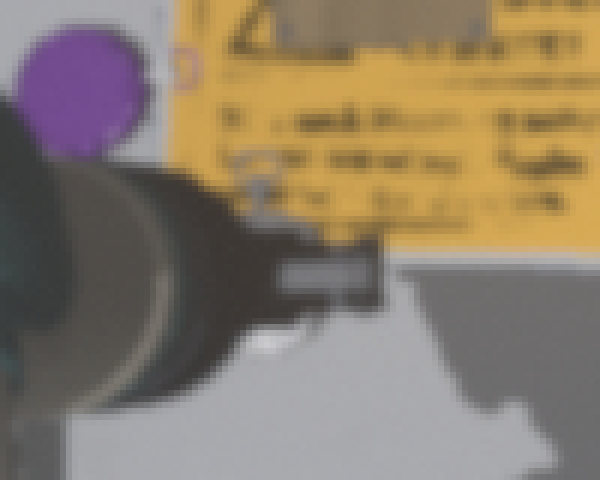

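```bash
python3 plan.py 617 -74 55 107.8
```

```text
t 8.0 p [460.7 303.7  50.8] jaw yaw 92.4 x axis [-0. -0. -1.] w 0.572 F [-1.  -0.6 -0.9] q [ 0.46  0.37  1.78  0.    0.99 -1.16]
shift in tool frame now [  -4.2 -140.1 -384. ]
turn deg (rotvec, tool) [-15.4  -0.   -0. ]
shift in turned frame [  -4.2  -33.3 -407.4]
```

jog_arm(
  steps=[
    [40,-1,-14,-38,0,0,0],
    [40,-1,-14,-38,0,0,0],
    [40,-1,-14,-38,0,0,0],
    [40,-1,-14,-39,0,0,0],
    [40,0,-14,-39,0,0,0],
    [40,0,-14,-39,0,0,0],
    [40,0,-14,-39,0,0,0],
    [40,0,-14,-38,0,0,0],
    [40,0,-14,-38,0,0,0],
    [40,0,-14,-38,0,0,0],
    [40,0,0,0,-7.7,0,0],
    [40,0,0,0,-7.7,0,0],
  ],
)

```text
time: 9.5
position: [0.616, -0.0745, 0.0529]
tcp_rot: [0.976, 1.567, 2.861]
wrist_force: [0.4, 0.2, -0.7]
width: 0.568
```

```bash
python3 plan.py 617 -74 -10 107.8;python3 - <<'E'
from h import *
b=cap("side");a=cap("top")
crop(b,330,110,460,250,5,"pics/i1.png")
crop(a,320,140,420,220,6,"pics/i2.png")
E
```

```text
t 9.5 p [616.  -74.5  52.9] jaw yaw 108.0 x axis [-0.004  0.001 -1.   ] w 0.568 F [ 0.4  0.2 -0.7] q [-0.23  0.46  1.62  0.    1.07 -2.12]
shift in tool frame now [62.9 -1.2  0. ]
turn deg (rotvec, tool) [ 0.2  0.1 -0.2]
shift in turned frame [62.9 -1.1  0.1]
```

View pics/i1.png

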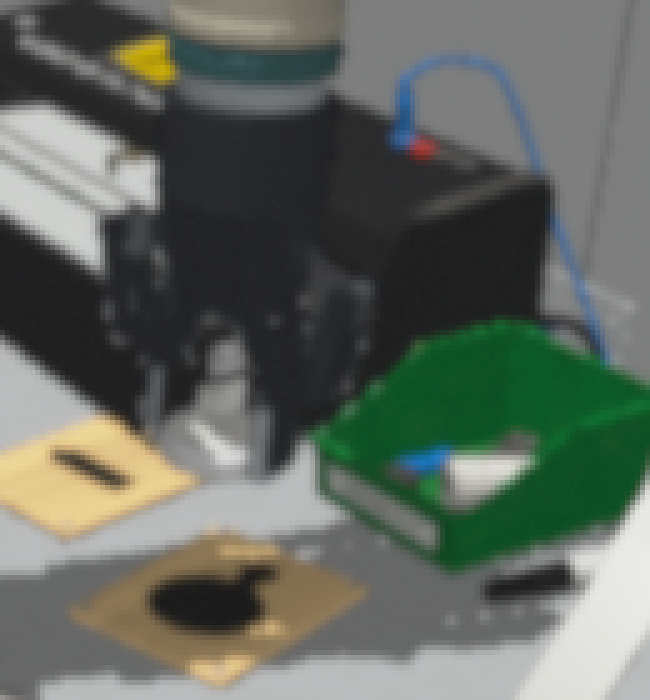

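View pics/i2.png

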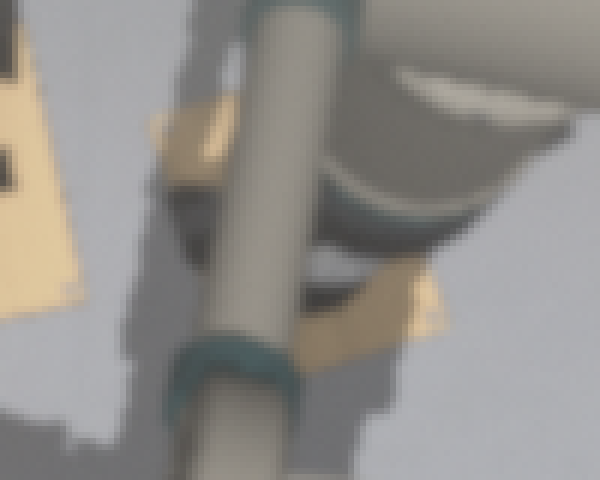

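```bash
python3 - <<'E'
from h import *
b=cap("side")
crop(b,345,165,400,215,14,"pics/i3.png")
E
```

```text
(no output)
```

View pics/i3.png

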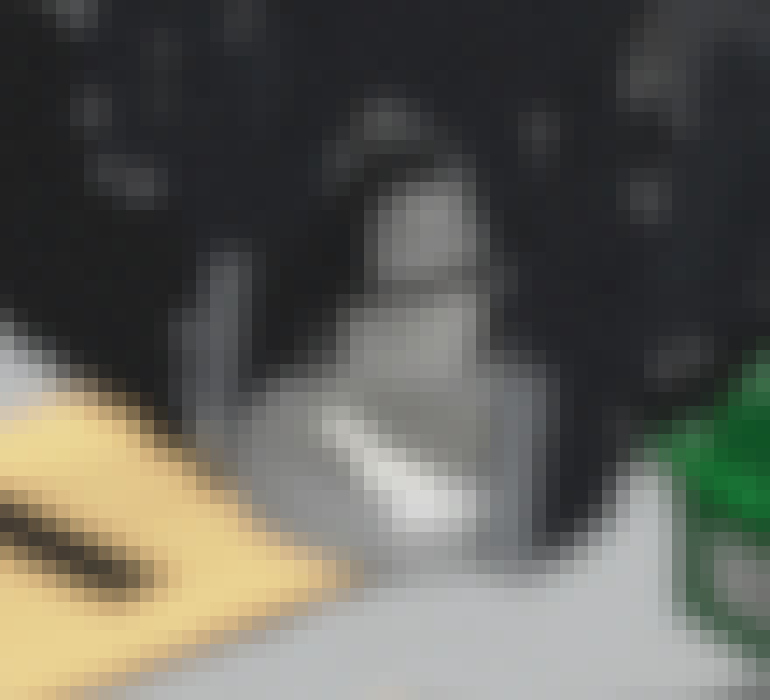

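jog_arm(
  steps=[
    [40,20,-1,0,0,0,0],
    [40,20,0,0,0,0,0],
    [40,15,0,0,0,0,0],
    [40,12,0,0,0,0,0],
    [40,4,0,0,0,0,0],
    [40,0,0,0,0,0,0],
  ],
)

```text
time: 10.4
position: [0.6183, -0.0736, -0.016]
tcp_rot: [-1.351, 1.571, 0.53]
wrist_force: [-0.4, -0.3, -2.1]
width: 0.577
```

```bash
python3 plan.py 617 -74 -22 107.8; python3 - <<'E'
from h import *
b=cap("side");a=cap("top")
crop(b,325,180,425,260,8,"pics/j1.png")
crop(a,320,140,420,220,6,"pics/j2.png")
E
```

```text
t 10.4 p [618.3 -73.6 -16. ] jaw yaw 107.8 x axis [ 0.  0. -1.] w 0.577 F [-0.4 -0.3 -2.1] q [-0.23  0.53  1.69  0.    0.92 -2.11]
shift in tool frame now [ 6.   1.3 -0. ]
turn deg (rotvec, tool) [0. 0. 0.]
shift in turned frame [ 6.   1.3 -0. ]
```

View pics/j1.png

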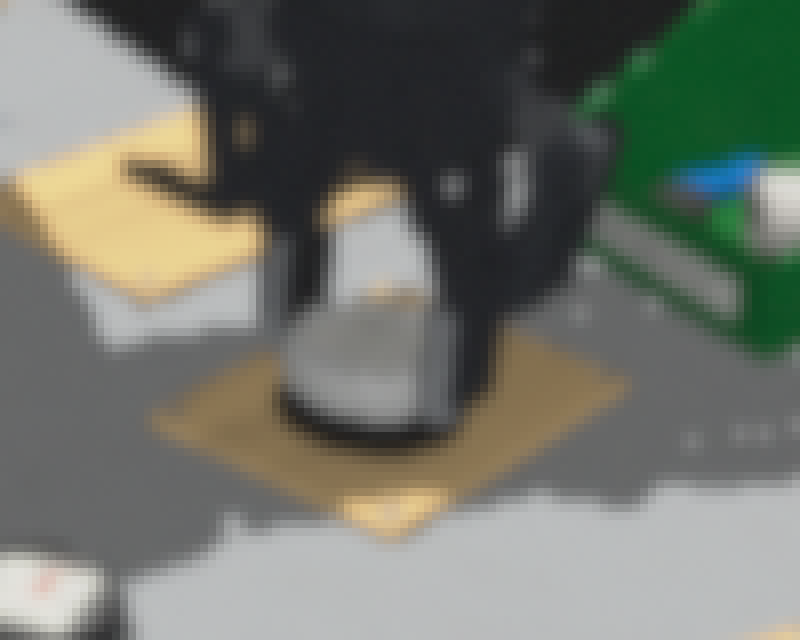

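View pics/j2.png

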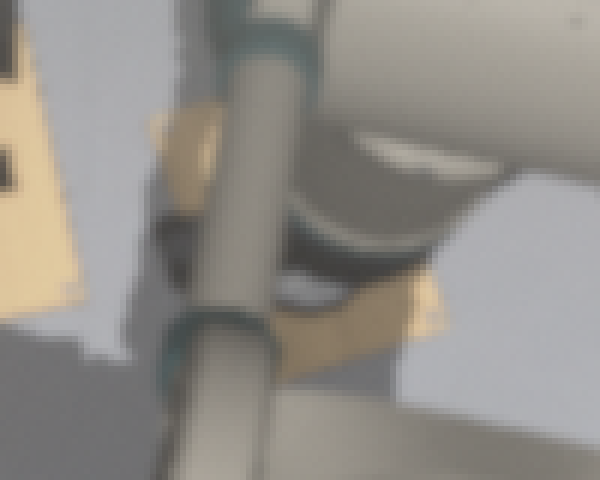

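jog_arm(
  steps=[
    [40,2,1,0,0,0,0],
    [40,2,0,0,0,0,0],
    [40,1,0,0,0,0,0],
    [40,1,0,0,0,0,0],
    [40,0,0,0,0,0,0],
  ],
)

```text
time: 11.12
position: [0.6171, -0.0738, -0.0221]
tcp_rot: [0.295, 1.571, 2.177]
wrist_force: [1.0, 0.3, -1.1]
width: 0.576
```

jog_arm(
  steps=[
    [40,1,0,0,0,0,0],
    [40,1,0,0,0,0,0],
    [40,0,0,0,0,0,0],
  ],
)

```text
time: 11.5
position: [0.6172, -0.0739, -0.024]
tcp_rot: [-1.578, 1.571, 0.304]
wrist_force: [-0.8, 0.8, -0.7]
width: 0.575
```

```bash
python3 plan.py 617 -74 -22 107.8; python3 - <<'E'
from h import *
b=cap("side")
crop(b,325,180,425,260,8,"pics/k1.png")
E
```

```text
t 11.5 p [617.2 -73.9 -24. ] jaw yaw 107.8 x axis [ 0.  0. -1.] w 0.575 F [-0.8  0.8 -0.7] q [-0.23  0.54  1.7   0.    0.9  -2.11]
shift in tool frame now [-2.   0.3 -0. ]
turn deg (rotvec, tool) [ 0. -0.  0.]
shift in turned frame [-2.   0.3 -0. ]
```

View pics/k1.png

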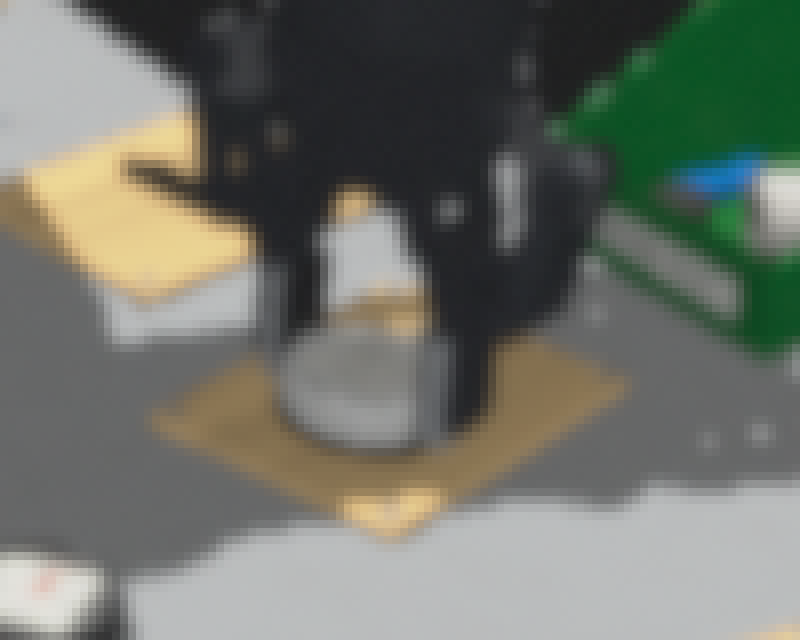

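jog_arm(
  steps=[
    [40,1,0,0,0,0,0],
    [40,0.5,0,0,0,0,0],
    [40,0,0,0,0,0,0],
  ],
)

```text
time: 11.92
position: [0.6173, -0.0739, -0.024]
tcp_rot: [-2.013, 1.57, -0.131]
wrist_force: [-2.4, 0.7, 8.9]
width: 0.572
```

jog_arm(
  steps=[
    [52,-1,0,0,0,0,0],
    [58,0,0,0,0,0,0],
    [66,0,0,0,0,0,0],
    [72,0,0,0,0,0,0],
    [72,-5,0,0,0,0,0],
    [72,-20,0,0,0,0,0],
    [72,-30,0,0,0,0,0],
    [60,-30,0,0,0,0,0],
    [50,-10,0,0,0,0,0],
  ],
)

```text
time: 13.05
position: [0.6186, -0.0742, 0.0728]
tcp_rot: [-2.096, 1.567, -0.214]
wrist_force: [0.6, 0.2, -0.5]
width: 0.585
```

```bash
python3 plan.py 479 170 60 117.5; python3 - <<'E'
from h import *
b=cap("side")
crop(b,325,180,425,260,8,"pics/l1.png")
E
```

```text
t 13.05 p [618.6 -74.2  72.8] jaw yaw 107.8 x axis [ 0.004 -0.001 -1.   ] w 0.585 F [ 0.6  0.2 -0.5] q [-0.23  0.44  1.59  0.    1.1  -2.11]
shift in tool frame now [ 12.   58.1 275.2]
turn deg (rotvec, tool) [-9.7 -0.1  0.2]
shift in turned frame [ 12.8  11.  281. ]
```

View pics/l1.png

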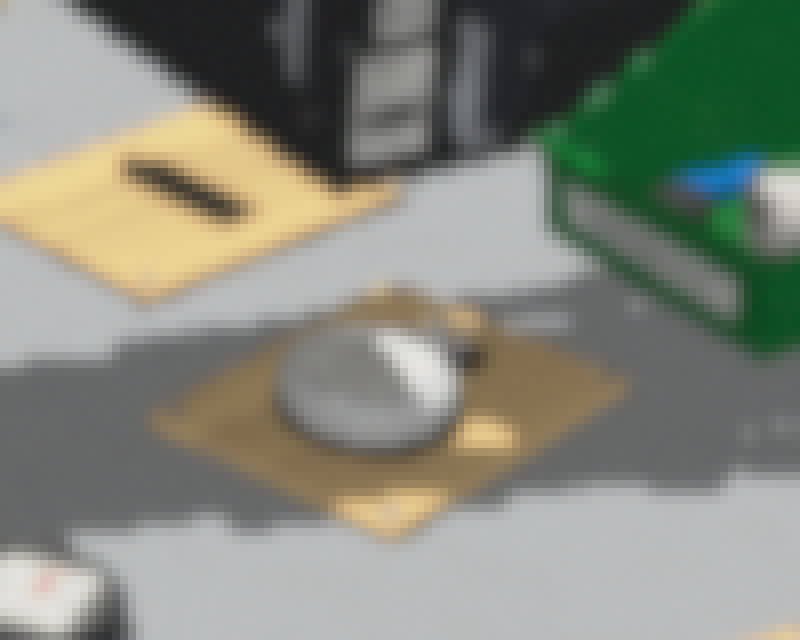

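jog_arm(
  steps=[
    [40,0,7,34,0,0,0],
    [40,0,7,34,0,0,0],
    [40,0,7,34,0,0,0],
    [40,0,7,35,0,0,0],
    [40,0,7,35,0,0,0],
    [40,4,7,35,0,0,0],
    [40,4,8,34,0,0,0],
    [40,4,8,34,0,0,0],
    [40,0,0,0,-5,0,0],
    [40,0,0,0,-4.7,0,0],
    [40,0,0,0,0,0,0],
  ],
)

```text
time: 14.48
position: [0.4769, 0.1701, 0.0576]
tcp_rot: [1.262, 1.569, -2.971]
wrist_force: [0.2, 0.4, -0.0]
width: 0.471
```

```bash
python3 plan.py 479 170 -10 117.5; python3 - <<'E'
from h import *
b=cap("side");a=cap("top")
crop(b,225,120,325,220,6,"pics/n1.png")
crop(a,230,200,330,280,6,"pics/n2.png")
crop(a,330,140,410,215,8,"pics/n3.png")
E
```

```text
t 14.47 p [476.9 170.1  57.6] jaw yaw 117.5 x axis [-0.002 -0.    -1.   ] w 0.471 F [ 0.2  0.4 -0. ] q [ 0.21  0.31  1.87  0.    0.97 -1.85]
shift in tool frame now [67.6 -1.9 -1.1]
turn deg (rotvec, tool) [-0.   0.  -0.1]
shift in turned frame [67.6 -1.8 -1.1]
```

View pics/n1.png

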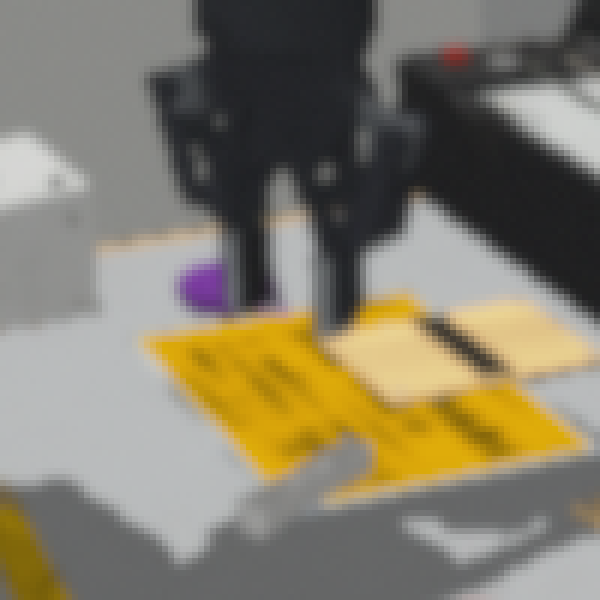

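View pics/n2.png

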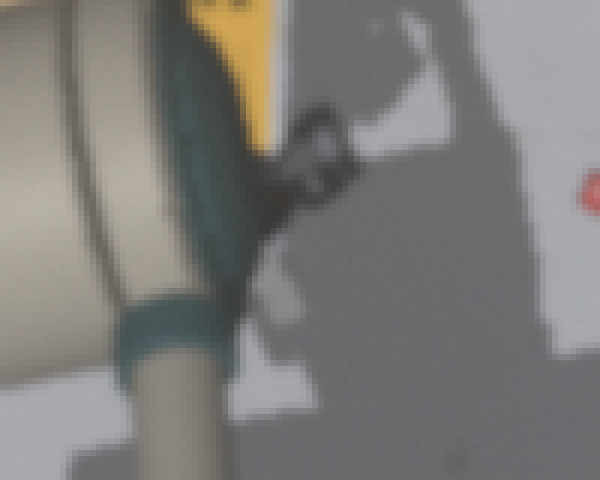

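View pics/n3.png

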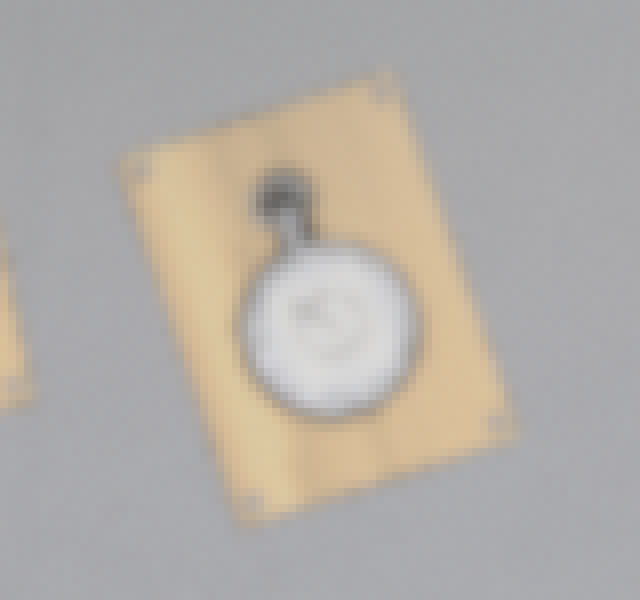

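jog_arm(
  steps=[
    [40,20,-1,-1,0,0,0],
    [40,20,-1,0,0,0,0],
    [40,20,0,0,0,0,0],
    [40,10,0,0,0,0,0],
    [40,6,0,0,0,0,0],
    [40,0,0,0,0,0,0],
  ],
)

```text
time: 15.32
position: [0.48, 0.1702, -0.0176]
tcp_rot: [0.888, 1.571, 2.939]
wrist_force: [-0.5, -0.2, -0.6]
width: 0.469
```

```bash
python3 plan.py 479 170 -22 117.5; python3 - <<'E'
from h import *
b=cap("side")
crop(b,245,170,305,220,11,"pics/o1.png")
E
```

```text
t 15.32 p [480.  170.2 -17.6] jaw yaw 117.5 x axis [-0.  0. -1.] w 0.469 F [-0.5 -0.2 -0.6] q [ 0.2   0.41  1.95  0.    0.78 -1.85]
shift in tool frame now [4.4 1.  0.3]
turn deg (rotvec, tool) [ 0.  0. -0.]
shift in turned frame [4.4 1.  0.3]
```

View pics/o1.png

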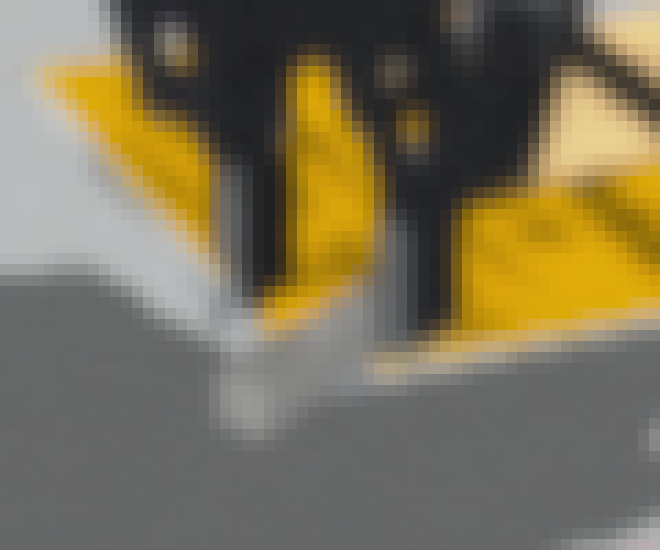

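jog_arm(
  steps=[
    [25,2,0,0,0,0,0],
    [8,0,0,0,0,0,0],
    [5,0,0,0,0,0,0],
    [5,0,0,0,0,0,0],
    [5,0,0,0,0,0,0],
    [5,0,0,0,0,0,0],
    [5,0,0,0,0,0,0],
  ],
)

```text
time: 16.25
position: [0.4804, 0.1703, -0.019]
tcp_rot: [-1.793, 1.57, 0.258]
wrist_force: [0.2, 0.2, 5.5]
width: 0.145
```

jog_arm(
  steps=[
    [5,-5,0,0,0,0,0],
    [5,-15,0,0,0,0,0],
    [5,-25,0,0,0,0,0],
    [5,-25,0,0,0,0,0],
    [5,-5,0,0,0,0,0],
    [5,0,0,0,0,0,0],
  ],
)

```text
time: 17.0
position: [0.4799, 0.1702, 0.0557]
tcp_rot: [-1.607, 1.57, 0.444]
wrist_force: [-0.2, -0.6, -1.1]
width: 0.147
```

```bash
python3 plan.py 616 286.5 55 179.6; python3 - <<'E'
from h import *
b=cap("side")
crop(b,235,120,335,220,6,"pics/p1.png")
E
```

```text
t 17.0 p [479.9 170.2  55.7] jaw yaw 117.5 x axis [ 0.  0. -1.] w 0.147 F [-0.2 -0.6 -1.1] q [ 0.2   0.31  1.87  0.    0.97 -1.85]
shift in tool frame now [   0.8 -174.5   40.2]
turn deg (rotvec, tool) [-62.1  -0.    0. ]
shift in turned frame [   0.7 -117.3 -135.3]
```

View pics/p1.png

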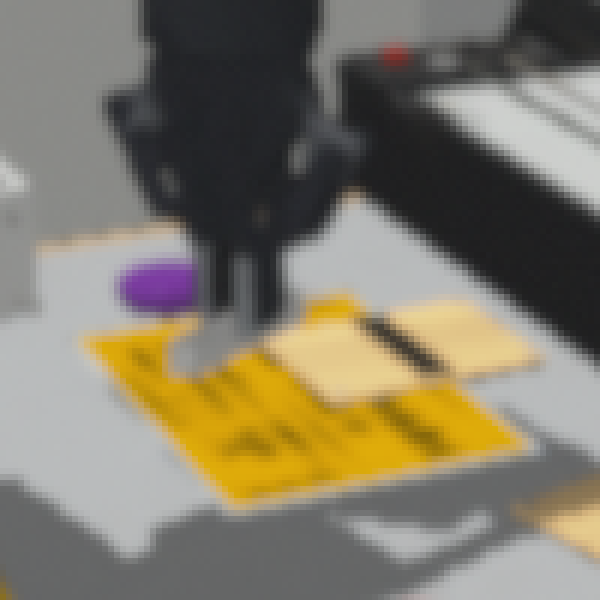

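jog_arm(
  steps=[
    [5,0,-35,8,0,0,0],
    [5,0,-35,8,0,0,0],
    [5,0,-35,8,0,0,0],
    [5,0,-35,8,0,0,0],
    [5,0,-34,8,0,0,0],
    [5,0,0,0,9.8,0,0],
    [5,0,0,0,9.8,0,0],
    [5,0,0,0,9.8,0,0],
    [5,0,0,0,9.8,0,0],
    [5,0,0,0,9.8,0,0],
    [5,0,0,0,9.8,0,0],
  ],
)

```text
time: 18.42
position: [0.6147, 0.2857, 0.0536]
tcp_rot: [2.437, 1.567, -2.827]
wrist_force: [0.4, -0.2, 0.0]
width: 0.143
```

jog_arm(
  steps=[
    [5,0,0,0,9.8,0,0],
    [5,0,0,0,9.8,0,0],
    [5,0,0,0,9.8,0,0],
    [5,0,0,0,9.8,0,0],
    [5,0,0,0,9.8,0,0],
    [5,0,0,0,10.0,0,0],
    [5,0,0,0,0,0,0],
  ],
)

```text
time: 19.3
position: [0.6149, 0.2858, 0.0539]
tcp_rot: [-2.819, 1.568, -2.822]
wrist_force: [-1.2, 0.0, -0.7]
width: 0.15
```

```bash
python3 plan.py 616 286.5 -8 -0.4; python3 - <<'E'
from h import *
b=cap("side");a=cap("top")
crop(b,255,90,355,190,6,"pics/q1.png")
crop(a,180,140,280,220,6,"pics/q2.png")
E
```

```text
t 19.3 p [614.9 285.8  53.9] jaw yaw -0.2 x axis [-0.003 -0.001 -1.   ] w 0.15 F [-1.2  0.  -0.7] q [0.33 0.53 1.48 0.   1.14 0.34]
shift in tool frame now [61.9  0.8  1.3]
turn deg (rotvec, tool) [ 0.2 -0.2  0.1]
shift in turned frame [61.9  0.8  1.1]
```

View pics/q1.png

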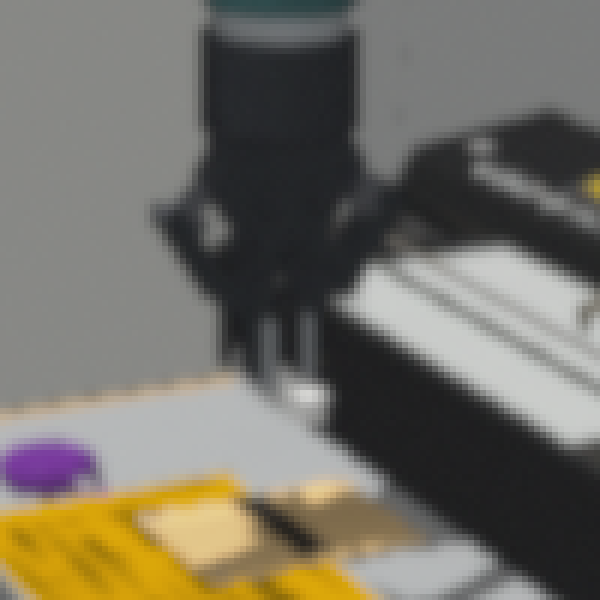

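View pics/q2.png

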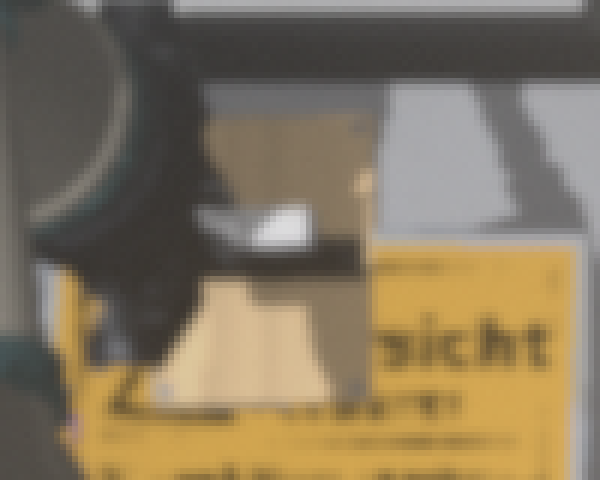

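jog_arm(
  steps=[
    [5,20,1,1,0,0,0],
    [5,20,0,0,0,0,0],
    [5,14,0,0,0,0,0],
    [5,6,0,0,0,0,0],
    [5,3,0,0,0,0,0],
    [5,0,0,0,0,0,0],
  ],
)

```text
time: 20.15
position: [0.6171, 0.2872, -0.0071]
tcp_rot: [0.444, 1.57, 0.44]
wrist_force: [0.5, 0.1, 0.1]
width: 0.148
```

```bash
python3 plan.py 616 286.5 -13 -0.4; python3 - <<'E'
from h import *
b=cap("side");a=cap("top")
crop(b,255,120,325,190,8,"pics/q3.png")
E
```

```text
t 20.15 p [617.1 287.2  -7.1] jaw yaw -0.3 x axis [ 0.001  0.    -1.   ] w 0.148 F [0.5 0.1 0.1] q [0.33 0.59 1.54 0.   1.01 0.34]
shift in tool frame now [ 5.9 -0.7 -1.1]
turn deg (rotvec, tool) [ 0.1  0.  -0. ]
shift in turned frame [ 5.9 -0.7 -1.1]
```

View pics/q3.png

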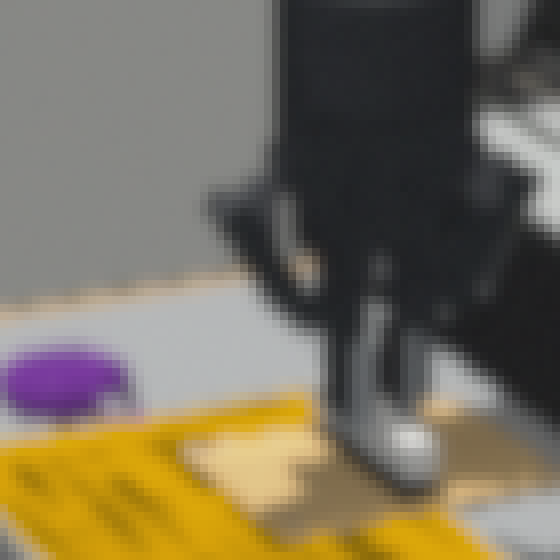

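jog_arm(
  steps=[
    [5,2,0,-1,0,0,0],
    [5,2,0,0,0,0,0],
    [5,1,0,0,0,0,0],
    [5,1,0,0,0,0,0],
    [5,0,0,0,0,0,0],
  ],
)

```text
time: 20.88
position: [0.6158, 0.2871, -0.013]
tcp_rot: [0.786, 1.571, 0.781]
wrist_force: [-1.2, -0.6, 2.9]
width: 0.145
```

jog_arm(
  steps=[
    [5,0.5,0,0,0,0,0],
    [16,0,0,0,0,0,0],
    [24,0,0,0,0,0,0],
    [34,0,0,0,0,0,0],
    [34,-5,0,0,0,0,0],
    [34,-15,0,0,0,0,0],
    [34,-30,0,0,0,0,0],
    [34,-20,0,0,0,0,0],
    [34,0,0,0,0,0,0],
  ],
)

```text
time: 22.0
position: [0.6177, 0.2878, 0.0591]
tcp_rot: [0.353, 1.565, 0.348]
wrist_force: [-0.3, 0.8, -0.3]
width: 0.401
```

```bash
python3 plan.py 465.5 -250 55 12.5; python3 - <<'E'
from h import *
b=cap("side");a=cap("top")
crop(b,255,120,325,190,8,"pics/q4.png")
E
```

```text
t 22.0 p [617.7 287.8  59.1] jaw yaw -0.3 x axis [ 0.006  0.002 -1.   ] w 0.401 F [-0.3  0.8 -0.3] q [0.33 0.53 1.47 0.   1.14 0.34]
shift in tool frame now [   2.2 -538.5 -149.7]
turn deg (rotvec, tool) [-12.8   0.3  -0.1]
shift in turned frame [   4.1 -492.1 -265. ]
```

View pics/q4.png

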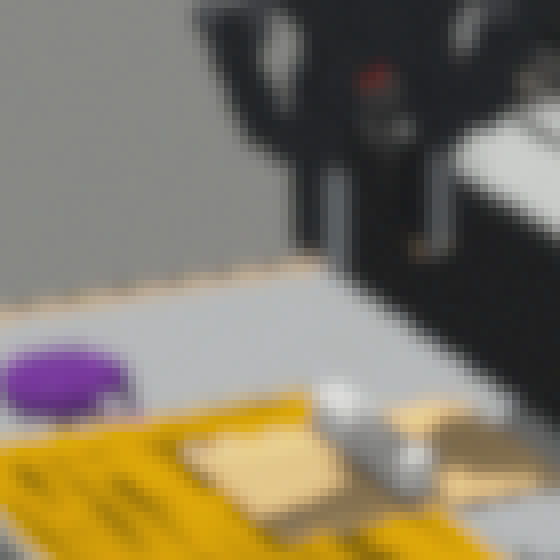

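jog_arm(
  steps=[
    [34,0,-45,-12,0,0,0],
    [34,0,-45,-12,0,0,0],
    [34,0,-45,-12,0,0,0],
    [34,0,-45,-12,0,0,0],
    [34,0,-45,-12,0,0,0],
    [34,0,-45,-13,0,0,0],
    [34,0,-45,-13,0,0,0],
    [34,0,-45,-13,0,0,0],
    [34,0,-45,-13,0,0,0],
    [34,0,-45,-13,0,0,0],
    [34,0,-45,-13,0,0,0],
    [34,0,-43,-12,0,0,0],
  ],
)

```text
time: 23.6
position: [0.462, -0.2512, 0.055]
tcp_rot: [2.447, 1.569, 2.442]
wrist_force: [0.4, -0.0, -0.3]
width: 0.402
```

jog_arm(
  steps=[
    [34,0,0,0,-6.4,0,0],
    [34,0,0,0,-6.4,0,0],
    [34,0,0,0,0,0,0],
  ],
)

```text
time: 23.98
position: [0.4625, -0.2499, 0.055]
tcp_rot: [2.245, 1.569, 2.462]
wrist_force: [0.2, -0.8, -0.6]
width: 0.395
```

```bash
python3 plan.py 465.5 -250 -14 12.5; python3 - <<'E'
from h import *
b=cap("side");a=cap("top")
crop(b,310,210,410,310,6,"pics/r1.png")
crop(a,390,190,490,290,6,"pics/r2.png")
crop(a,190,150,270,230,7,"pics/r3.png")
E
```

```text
t 23.98 p [ 462.5 -249.9   55. ] jaw yaw 12.4 x axis [-0.002  0.001 -1.   ] w 0.395 F [ 0.2 -0.8 -0.6] q [-0.63  0.33  1.83  0.    0.98 -0.84]
shift in tool frame now [69.  -0.9  3. ]
turn deg (rotvec, tool) [-0.1 -0.1 -0.1]
shift in turned frame [69.  -0.8  2.9]
```

View pics/r1.png

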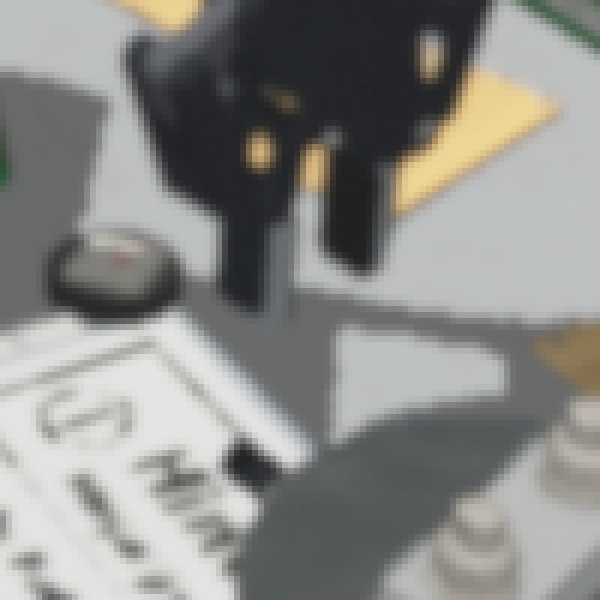

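View pics/r2.png

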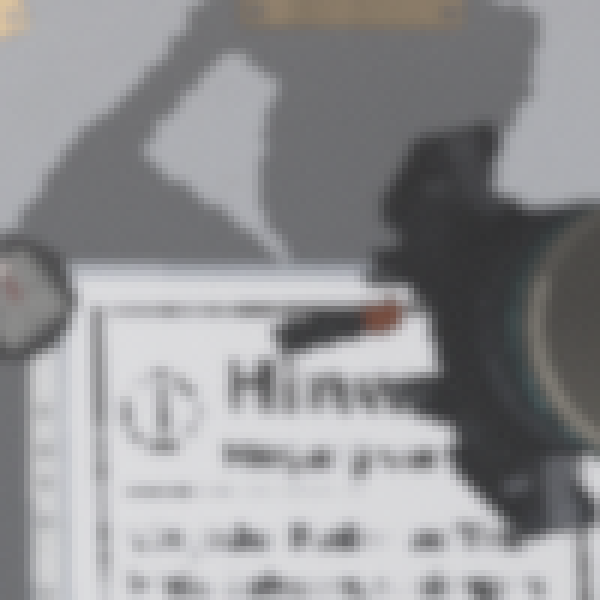

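View pics/r3.png

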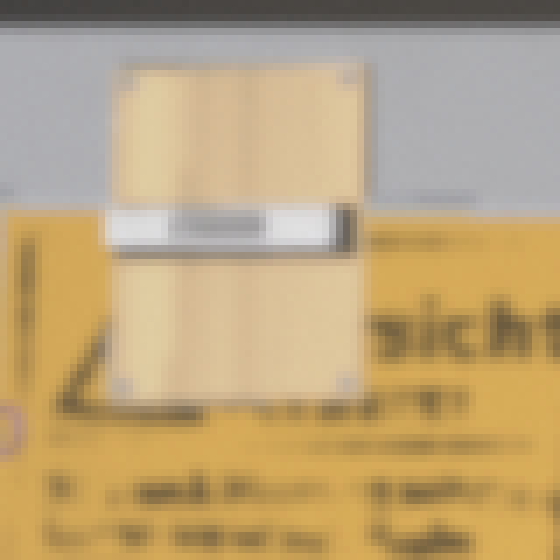

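```bash
python3 - <<'E'
from m import *
a=cap("top")
w,v=meas(a,"lev",(200,172,245,192),lambda h,s,v:(s<50)&(v>100),.017)
cv2.imwrite("pics/t1.png",v)
for u in (103/7+190,333/7+190): print(ray(a,u-.5,182.3,.02).round(4))
E
```

```text
lev px [217.4 180.5] rect [617.1 295.8] [ 33.1 101.6] long deg 76.7 cen [617.9 295. ]
[0.6146 0.3293 0.02  ]
[0.6141 0.2495 0.02  ]
```

View pics/t1.png

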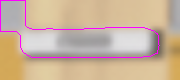

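jog_arm(
  steps=[
    [34,20,-1,1,0,0,0],
    [34,20,0,1,0,0,0],
    [34,18,0,0,0,0,0],
    [34,8,0,0,0,0,0],
    [34,3,0,0,0,0,0],
    [34,0,0,0,0,0,0],
  ],
)

```text
time: 24.88
position: [0.4657, -0.2509, -0.0128]
tcp_rot: [-0.674, 1.57, -0.456]
wrist_force: [0.2, -0.7, -0.1]
width: 0.395
```

```bash
python3 plan.py 465.5 -250 -15 12.5; python3 - <<'E'
from h import *
b=cap("side");a=cap("top")
crop(b,325,250,385,310,10,"pics/r4.png")
crop(a,420,210,480,270,10,"pics/r5.png")
E
```

```text
t 24.88 p [ 465.7 -250.9  -12.8] jaw yaw 12.5 x axis [ 0. -0. -1.] w 0.395 F [ 0.2 -0.7 -0.1] q [-0.63  0.42  1.9   0.    0.82 -0.84]
shift in tool frame now [ 2.2  0.9 -0. ]
turn deg (rotvec, tool) [0. 0. 0.]
shift in turned frame [ 2.2  0.9 -0. ]
```

View pics/r4.png

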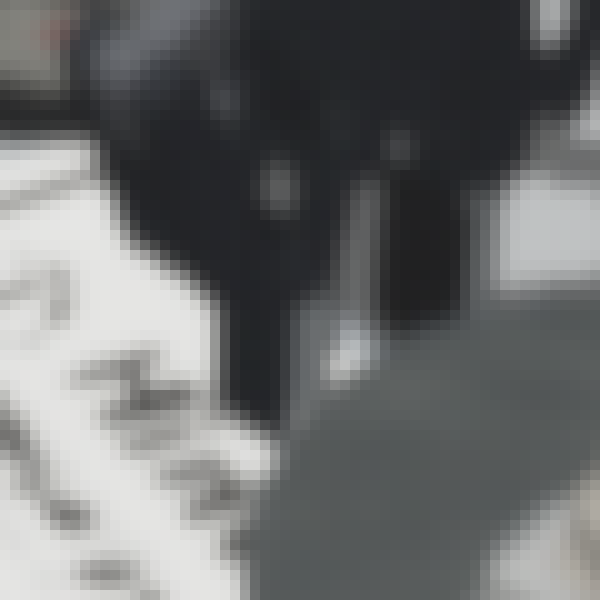

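View pics/r5.png

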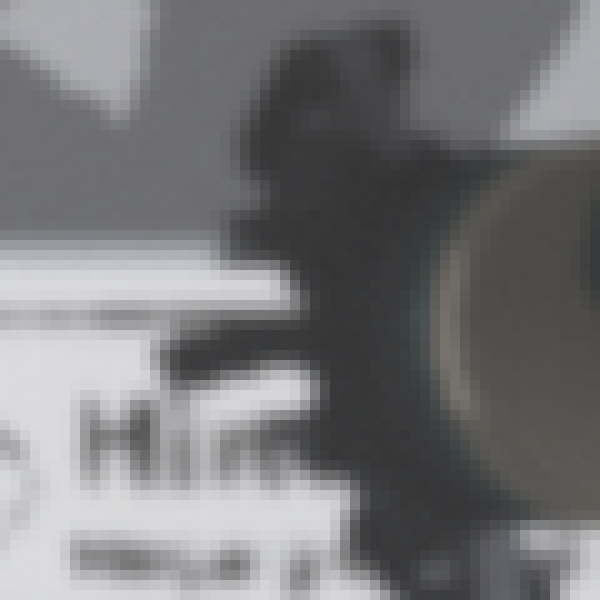

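jog_arm(
  steps=[
    [20,2,1,0,0,0,0],
    [8,0,0,0,0,0,0],
    [5,0,0,0,0,0,0],
    [5,0,0,0,0,0,0],
    [5,0,0,0,0,0,0],
    [5,0,0,0,0,0,0],
    [5,-5,0,0,0,0,0],
    [5,-15,0,0,0,0,0],
    [5,-25,0,0,0,0,0],
    [5,-25,0,0,0,0,0],
    [5,-5,0,0,0,0,0],
    [5,0,0,0,0,0,0],
  ],
)

```text
time: 26.48
position: [0.4652, -0.2498, 0.0602]
tcp_rot: [-0.781, 1.57, -0.562]
wrist_force: [-0.3, -0.5, -0.4]
width: 0.138
```

```bash
python3 plan.py 643.5 71.5 58 12.5; python3 - <<'E'
from h import *
b=cap("side");a=cap("top")
crop(b,310,210,410,310,6,"pics/r6.png")
crop(a,410,200,490,280,8,"pics/r7.png")
E
```

```text
t 26.48 p [ 465.2 -249.8   60.2] jaw yaw 12.5 x axis [ 0. -0. -1.] w 0.138 F [-0.3 -0.5 -0.4] q [-0.62  0.33  1.82  0.    0.99 -0.84]
shift in tool frame now [  2.2 275.  243.8]
turn deg (rotvec, tool) [0. 0. 0.]
shift in turned frame [  2.2 275.1 243.6]
```

View pics/r6.png

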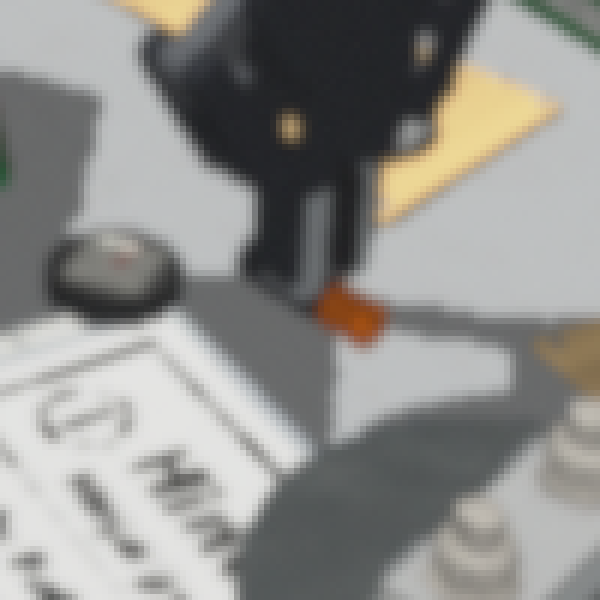

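View pics/r7.png

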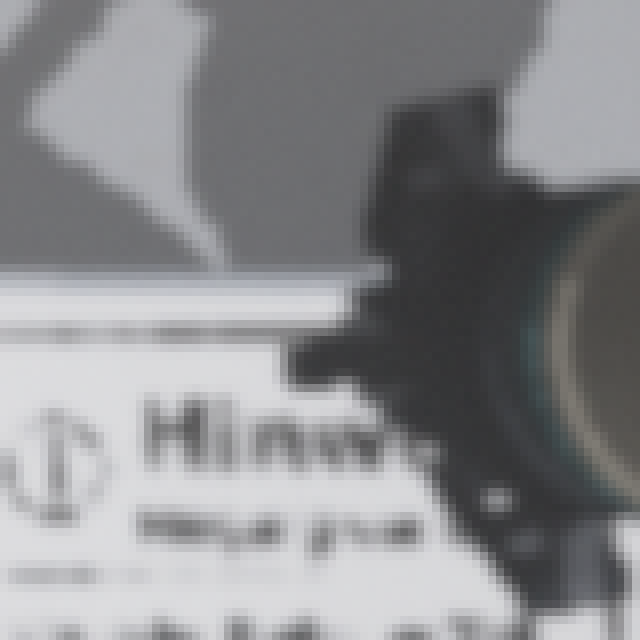

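jog_arm(
  steps=[
    [5,0,27,24,0,0,0],
    [5,0,27,24,0,0,0],
    [5,0,27,24,0,0,0],
    [5,0,27,24,0,0,0],
    [5,0,27,24,0,0,0],
    [5,0,28,25,0,0,0],
    [5,0,28,25,0,0,0],
    [5,0,28,25,0,0,0],
    [5,0,28,25,0,0,0],
    [5,0,28,24,0,0,0],
    [5,0,0,0,0,0,0],
  ],
)

```text
time: 27.95
position: [0.6441, 0.0739, 0.0584]
tcp_rot: [2.456, 1.569, 2.678]
wrist_force: [0.3, -0.9, -0.4]
width: 0.134
```

```bash
python3 plan.py 643.5 71.5 0 12.5; python3 - <<'E'
from h import *
b=cap("side");a=cap("top")
crop(b,310,110,410,210,6,"pics/u1.png")
crop(a,270,130,350,210,8,"pics/u2.png")
E
```

```text
t 27.95 p [644.1  73.9  58.4] jaw yaw 12.7 x axis [-0.001  0.001 -1.   ] w 0.134 F [ 0.3 -0.9 -0.4] q [ 0.01  0.49  1.55  0.    1.11 -0.22]
shift in tool frame now [58.4 -2.3 -1.1]
turn deg (rotvec, tool) [ 0.2 -0.1 -0.1]
shift in turned frame [58.4 -2.2 -1.1]
```

View pics/u1.png

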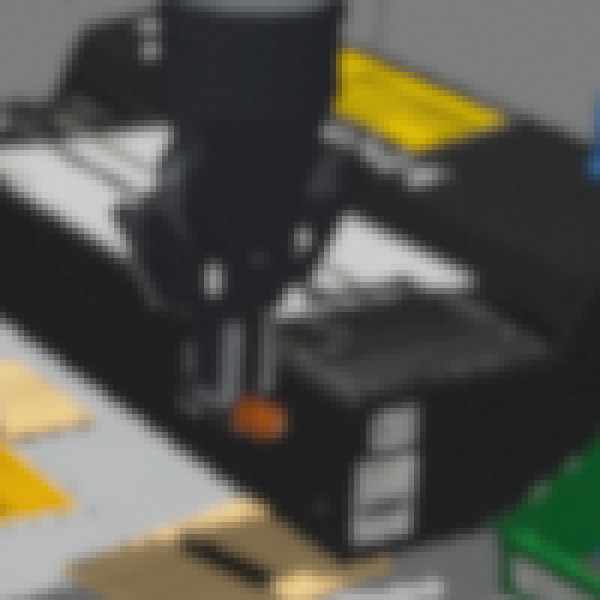

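View pics/u2.png

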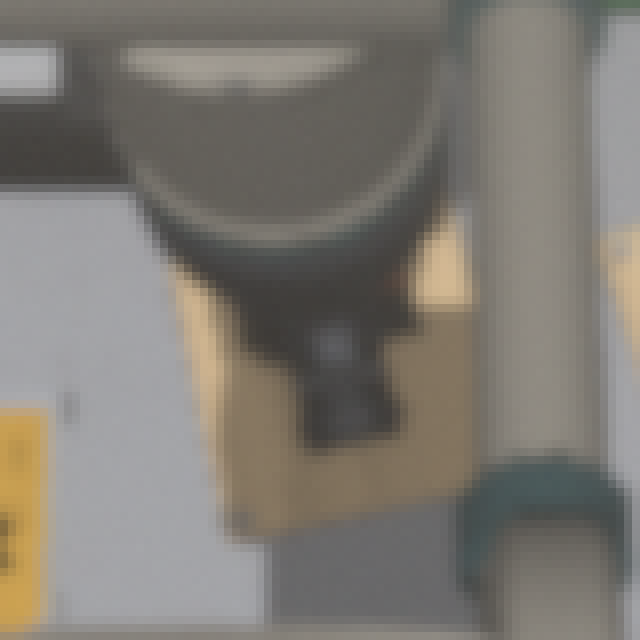

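jog_arm(
  steps=[
    [5,15,-1,-1,0,0,0],
    [5,15,-1,0,0,0,0],
    [5,10,0,0,0,0,0],
    [5,8,0,0,0,0,0],
    [5,6,0,0,0,0,0],
    [5,4,0,0,0,0,0],
    [5,3,0,0,0,0,0],
    [5,0,0,0,0,0,0],
  ],
)

```text
time: 29.05
position: [0.6432, 0.0695, -0.001]
tcp_rot: [0.773, 1.571, 0.991]
wrist_force: [-0.6, -0.1, 1.0]
width: 0.134
```

```bash
python3 plan.py 643.5 71.5 -9 12.5; python3 - <<'E'
from h import *
b=cap("side");a=cap("top")
crop(b,320,150,400,220,8,"pics/u3.png")
E
```

```text
t 29.05 p [643.2  69.5  -1. ] jaw yaw 12.5 x axis [ 0.  0. -1.] w 0.134 F [-0.6 -0.1  1. ] q [ 0.    0.55  1.61  0.    0.98 -0.22]
shift in tool frame now [8.  1.9 0.7]
turn deg (rotvec, tool) [ 0.  0. -0.]
shift in turned frame [8.  1.9 0.7]
```

View pics/u3.png

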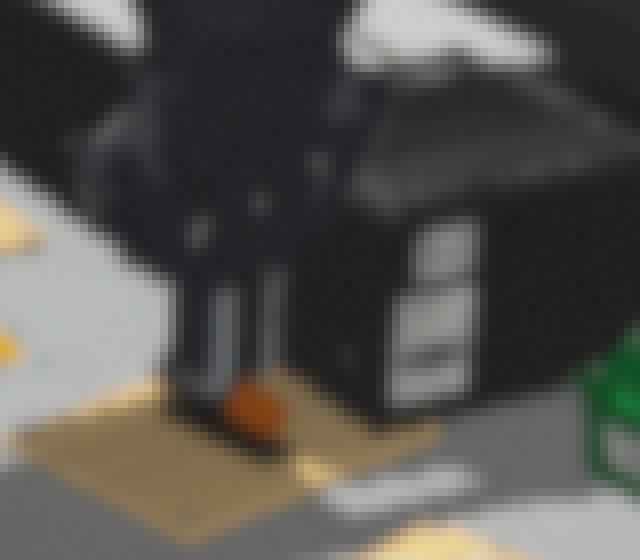

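jog_arm(
  steps=[
    [5,2,2,0,0,0,0],
    [5,2,0,0,0,0,0],
    [5,1,0,0,0,0,0],
    [5,1,0,0,0,0,0],
    [5,0,0,0,0,0,0],
  ],
)

```text
time: 29.78
position: [0.6427, 0.0714, -0.0071]
tcp_rot: [2.134, 1.571, 2.353]
wrist_force: [-0.1, -1.1, -0.2]
width: 0.137
```

jog_arm(
  steps=[
    [5,1,0,0,0,0,0],
    [5,1,0,0,0,0,0],
    [5,0,0,0,0,0,0],
  ],
)

```text
time: 30.15
position: [0.6429, 0.0714, -0.0087]
tcp_rot: [-0.152, 1.57, 0.066]
wrist_force: [-0.2, 0.3, 3.9]
width: 0.138
```

Contact at about −8.7 as predicted. I'll release and rise.

jog_arm(
  steps=[
    [16,0,0,0,0,0,0],
    [22,0,0,0,0,0,0],
    [28,0,0,0,0,0,0],
    [30,0,0,0,0,0,0],
    [30,-4,0,0,0,0,0],
    [30,-12,0,0,0,0,0],
    [30,-20,0,0,0,0,0],
    [30,-30,0,0,0,0,0],
    [30,0,0,0,0,0,0],
  ],
)

```text
time: 31.28
position: [0.6454, 0.0714, 0.0606]
tcp_rot: [-0.204, 1.564, 0.014]
wrist_force: [0.4, -0.4, -1.1]
width: 0.355
```

```bash
python3 plan.py 477 -121.5 55 90; python3 - <<'E'
from h import *
b=cap("side")
crop(b,320,150,400,220,8,"pics/u4.png")
E
```

```text
t 31.27 p [645.4  71.4  60.6] jaw yaw 12.5 x axis [ 0.007  0.    -1.   ] w 0.355 F [ 0.4 -0.4 -1.1] q [ 0.    0.48  1.55  0.    1.1  -0.22]
shift in tool frame now [   4.4 -151.8 -206.2]
turn deg (rotvec, tool) [-77.5   0.3   0.3]
shift in turned frame [   5.6  168.4 -192.9]
```

View pics/u4.png

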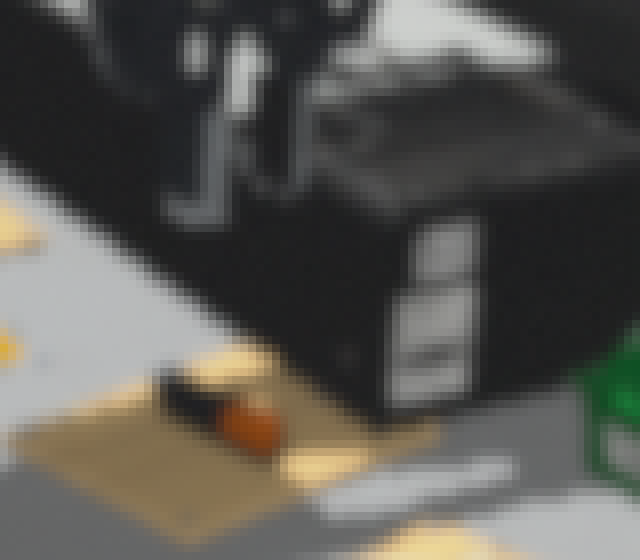

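jog_arm(
  steps=[
    [70,0,-22,-29,0,0,0],
    [70,0,-22,-29,0,0,0],
    [70,0,-22,-29,0,0,0],
    [70,0,-22,-30,0,0,0],
    [70,0,-22,-30,0,0,0],
    [70,0,-21,-30,0,0,0],
    [70,0,-21,-29,0,0,0],
    [70,0,0,0,0,0,0],
  ],
)

```text
time: 32.33
position: [0.4722, -0.1225, 0.0562]
tcp_rot: [2.64, 1.568, 2.856]
wrist_force: [0.4, -0.0, -0.2]
width: 0.822
```

```bash
python3 plan.py 477 -121.5 -20 12.5; python3 - <<'E'
from m import *
b=cap("side");a=cap("top")
crop(b,280,180,380,280,6,"pics/v1.png")
crop(a,350,190,450,270,6,"pics/v2.png")
crop(a,280,135,350,205,8,"pics/v3.png")
E
```

```text
t 32.33 p [ 472.2 -122.5   56.2] jaw yaw 12.4 x axis [-0.003  0.001 -1.   ] w 0.822 F [ 0.4 -0.  -0.2] q [-0.4   0.28  1.91 -0.    0.96 -0.61]
shift in tool frame now [76.2 -0.2  5.1]
turn deg (rotvec, tool) [-0.1 -0.1 -0.1]
shift in turned frame [76.2 -0.1  4.9]
```

View pics/v1.png

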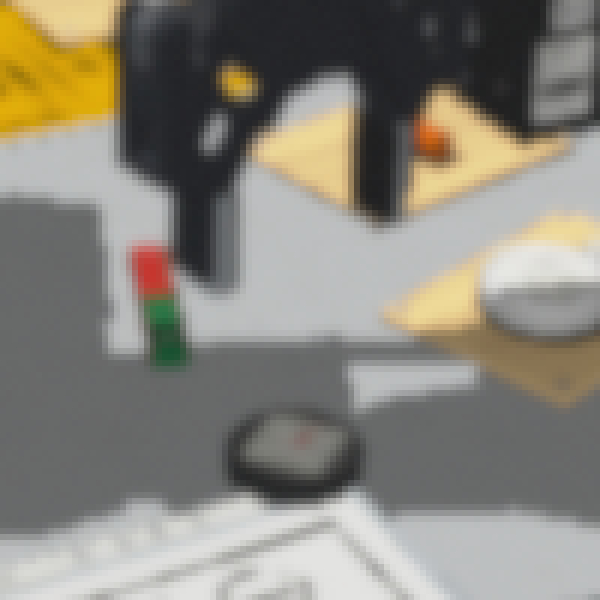

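View pics/v2.png

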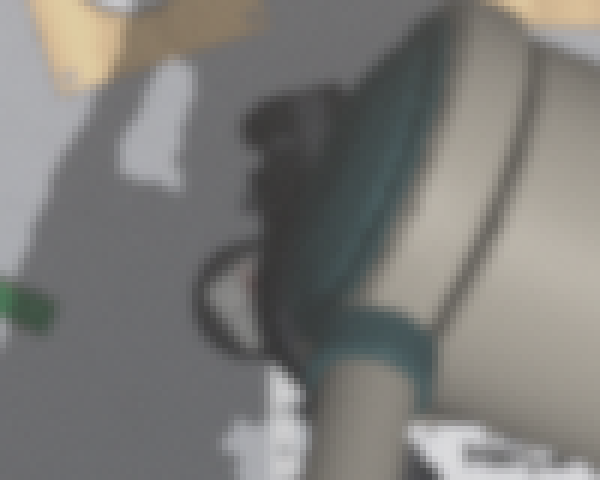

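View pics/v3.png

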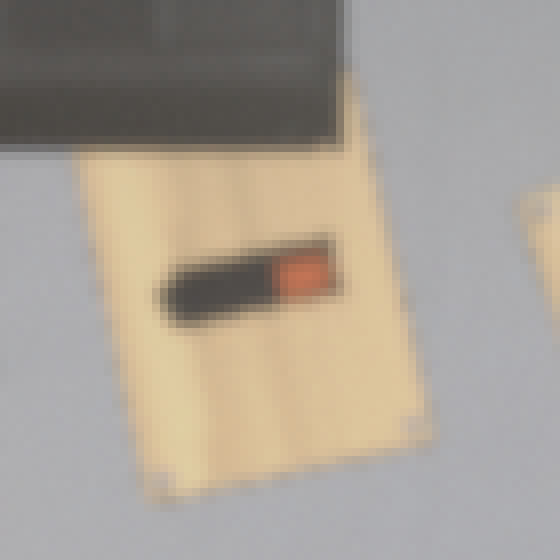

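jog_arm(
  steps=[
    [60,20,0,3,0,0,0],
    [60,20,0,2,0,0,0],
    [60,16,0,0,0,0,0],
    [60,8,0,0,0,0,0],
    [60,0,0,0,0,0,0],
  ],
)

```text
time: 33.05
position: [0.4796, -0.1199, -0.0076]
tcp_rot: [2.365, 1.57, 2.585]
wrist_force: [-0.1, 0.4, -0.0]
width: 0.704
```

```bash
python3 plan.py 477 -121.5 -25 12.5; python3 - <<'E'
from m import *
b=cap("side");a=cap("top")
crop(b,300,220,360,280,10,"pics/v4.png")
E
```

```text
t 33.05 p [ 479.6 -119.9   -7.6] jaw yaw 12.6 x axis [-0.001  0.001 -1.   ] w 0.704 F [-0.1  0.4 -0. ] q [-0.39  0.38  1.97  0.    0.8  -0.61]
shift in tool frame now [17.4 -1.  -2.9]
turn deg (rotvec, tool) [ 0.1 -0.  -0. ]
shift in turned frame [17.4 -1.  -2.9]
```

View pics/v4.png

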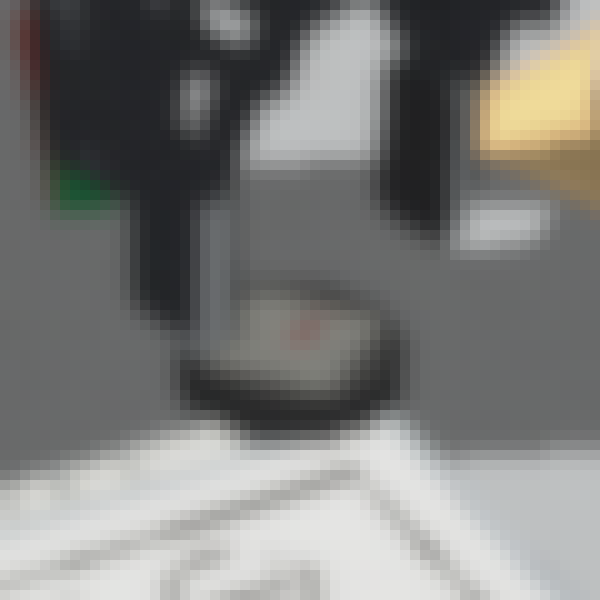

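jog_arm(
  steps=[
    [62,4,-1,-3,0,0,0],
    [62,4,0,0,0,0,0],
    [62,0,0,0,0,0,0],
  ],
)

```text
time: 33.52
position: [0.4765, -0.1222, -0.0152]
tcp_rot: [2.264, 1.57, 2.483]
wrist_force: [-0.7, -0.2, 1.0]
width: 0.729
```

```bash
python3 plan.py 477 -121.5 -25 12.5; python3 - <<'E'
from m import *
b=cap("side");a=cap("top")
crop(b,300,220,360,280,10,"pics/v5.png")
c=np.array([.477,-.1215]);d=np.array([np.cos(.218),np.sin(.218)])
for k in(-.031,.031,-.024,.024):
  for z in (.0,.012,.02): print(k,z,((proj(b,[*(c+k*d),z])-[300,220])*10).round(0))
E
```

```text
t 33.52 p [ 476.5 -122.2  -15.2] jaw yaw 12.5 x axis [-0.  0. -1.] w 0.729 F [-0.7 -0.2  1. ] q [-0.39  0.39  1.98  0.    0.77 -0.61]
shift in tool frame now [9.8 0.6 0.6]
turn deg (rotvec, tool) [ 0. -0. -0.]
shift in turned frame [9.8 0.6 0.6]
-0.031 0.0 [177. 438.]
-0.031 0.012 [179. 390.]
-0.031 0.02 [179. 358.]
0.031 0.0 [393. 332.]
0.031 0.012 [395. 285.]
0.031 0.02 [397. 253.]
-0.024 0.0 [203. 426.]
-0.024 0.012 [204. 378.]
-0.024 0.02 [205. 345.]
0.024 0.0 [370. 343.]
0.024 0.012 [372. 296.]
0.024 0.02 [373. 265.]
```

View pics/v5.png

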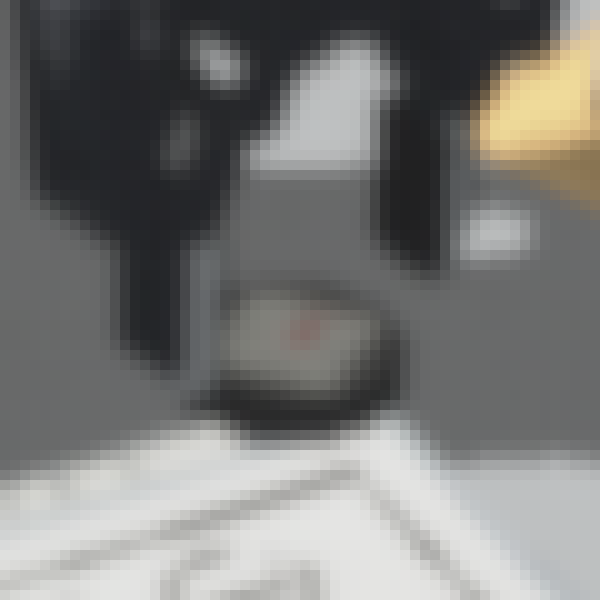

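jog_arm(
  steps=[
    [62,4,0,2,0,0,0],
    [62,3,0,0,0,0,0],
    [62,2,0,0,0,0,0],
    [62,0,0,0,0,0,0],
  ],
)

```text
time: 34.12
position: [0.4786, -0.1217, -0.0243]
tcp_rot: [2.348, 1.57, 2.567]
wrist_force: [-0.2, -0.4, 0.2]
width: 0.727
```

```bash
python3 plan.py 477 -121.5 -25 12.5; python3 - <<'E'
from m import *
b=cap("side");a=cap("top")
crop(b,300,220,360,280,10,"pics/v6.png")
E
```

```text
t 34.12 p [ 478.6 -121.7  -24.3] jaw yaw 12.5 x axis [-0.  0. -1.] w 0.727 F [-0.2 -0.4  0.2] q [-0.39  0.4   1.99  0.    0.75 -0.61]
shift in tool frame now [ 0.7  0.5 -1.5]
turn deg (rotvec, tool) [ 0. -0. -0.]
shift in turned frame [ 0.7  0.5 -1.5]
```

View pics/v6.png

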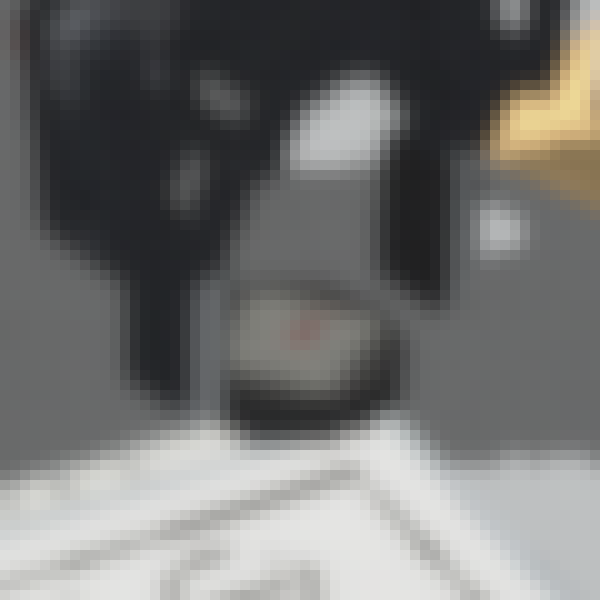

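jog_arm(
  steps=[
    [50,1,0,0,0,0,0],
    [44,0,0,0,0,0,0],
    [38,0,0,0,0,0,0],
    [36,0,0,0,0,0,0],
    [36,0,0,0,0,0,0],
    [36,0,0,0,0,0,0],
    [36,0,0,0,0,0,0],
  ],
)

```text
time: 35.1
position: [0.4784, -0.1217, -0.0246]
tcp_rot: [2.689, 1.57, 2.908]
wrist_force: [-1.7, 0.7, 5.2]
width: 0.515
```

```bash
python3 plan.py 477 -121.5 -25 12.5; python3 - <<'E'
from m import *
b=cap("side");a=cap("top")
crop(b,300,220,360,280,10,"pics/v7.png")
crop(a,370,210,430,270,10,"pics/v8.png")
E
```

```text
t 35.1 p [ 478.4 -121.7  -24.6] jaw yaw 12.5 x axis [-0.  0. -1.] w 0.515 F [-1.7  0.7  5.2] q [-0.39  0.4   1.99 -0.    0.75 -0.61]
shift in tool frame now [ 0.4  0.5 -1.3]
turn deg (rotvec, tool) [ 0. -0. -0.]
shift in turned frame [ 0.4  0.5 -1.3]
```

View pics/v7.png

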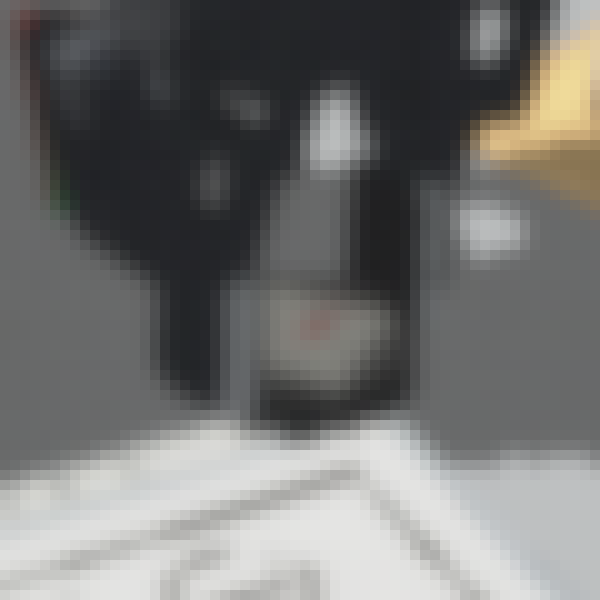

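View pics/v8.png

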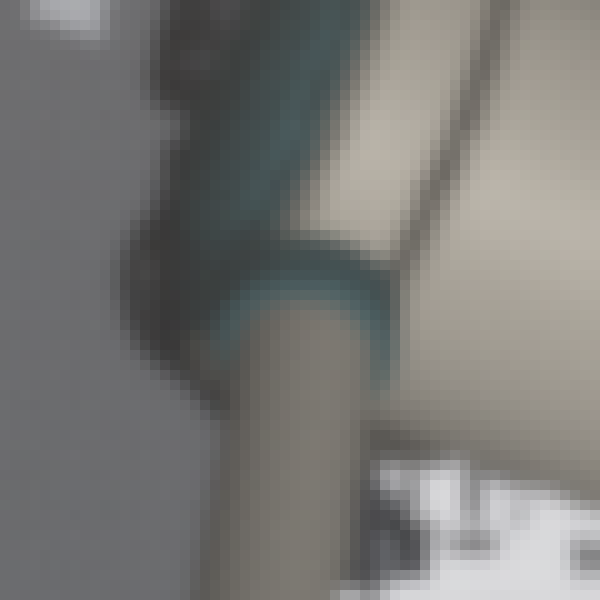

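jog_arm(
  steps=[
    [36,-5,0,0,0,0,0],
    [36,-15,0,0,0,0,0],
    [36,-25,0,0,0,0,0],
    [36,-25,0,0,0,0,0],
    [36,-10,0,0,0,0,0],
    [36,0,0,0,0,0,0],
  ],
)

```text
time: 35.95
position: [0.4792, -0.1219, 0.0553]
tcp_rot: [-0.517, 1.569, -0.298]
wrist_force: [-0.1, 0.3, -0.4]
width: 0.517
```

```bash
python3 plan.py 643 -262 55 12.5; python3 - <<'E'
from m import *
b=cap("side");a=cap("top")
crop(b,290,180,370,260,8,"pics/w1.png")
crop(a,360,200,430,270,8,"pics/w2.png")
E
```

```text
t 35.95 p [ 479.2 -121.9   55.3] jaw yaw 12.5 x axis [ 0.001 -0.    -1.   ] w 0.517 F [-0.1  0.3 -0.4] q [-0.39  0.29  1.9   0.    0.95 -0.61]
shift in tool frame now [   0.6 -172.3  129.5]
turn deg (rotvec, tool) [0.  0.1 0. ]
shift in turned frame [   0.3 -172.2  129.6]
```

View pics/w1.png

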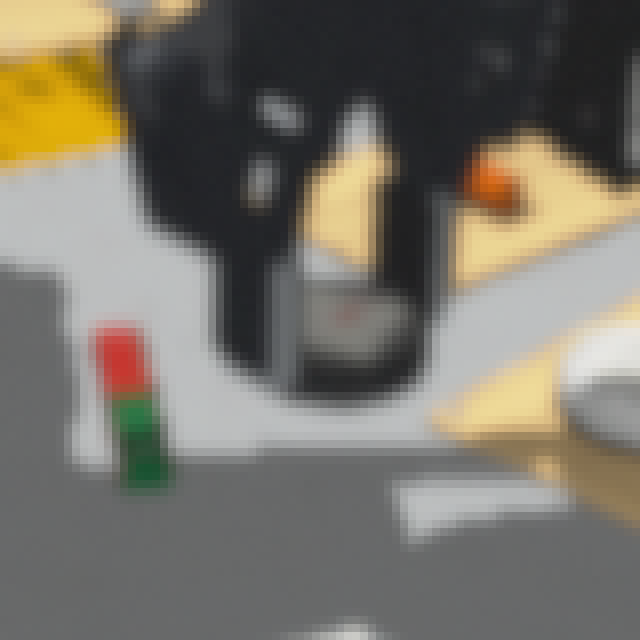

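View pics/w2.png

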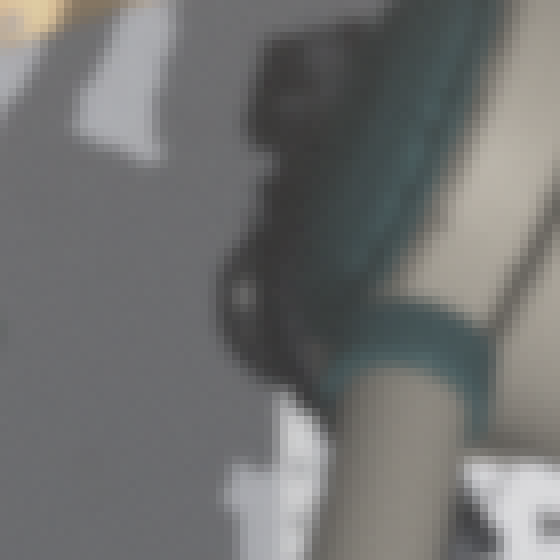

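jog_arm(
  steps=[
    [36,0,-25,18,0,0,0],
    [36,0,-25,18,0,0,0],
    [36,0,-25,19,0,0,0],
    [36,0,-25,19,0,0,0],
    [36,0,-24,19,0,0,0],
    [36,0,-24,18,0,0,0],
    [36,0,-24,18,0,0,0],
    [36,0,0,0,0,0,0],
  ],
)

```text
time: 37.05
position: [0.6429, -0.263, 0.0529]
tcp_rot: [2.54, 1.57, 2.757]
wrist_force: [-1.0, -0.1, -1.2]
width: 0.511
```

```bash
python3 plan.py 643 -262 -14 12.5; python3 - <<'E'
from m import *
b=cap("side");a=cap("top")
print(ray(a,387.2,236.5,.088))
crop(b,380,180,480,280,6,"pics/w3.png")
crop(a,400,130,480,210,8,"pics/w4.png")
E
```

```text
t 37.05 p [ 642.9 -263.    52.9] jaw yaw 12.5 x axis [-0.001  0.    -1.   ] w 0.511 F [-1.  -0.1 -1.2] q [-0.49  0.56  1.44 -0.    1.15 -0.71]
shift in tool frame now [66.9  1.   0.3]
turn deg (rotvec, tool) [-0. -0. -0.]
shift in turned frame [66.9  1.   0.3]
[ 0.48069786 -0.09764196  0.088     ]
```

View pics/w3.png

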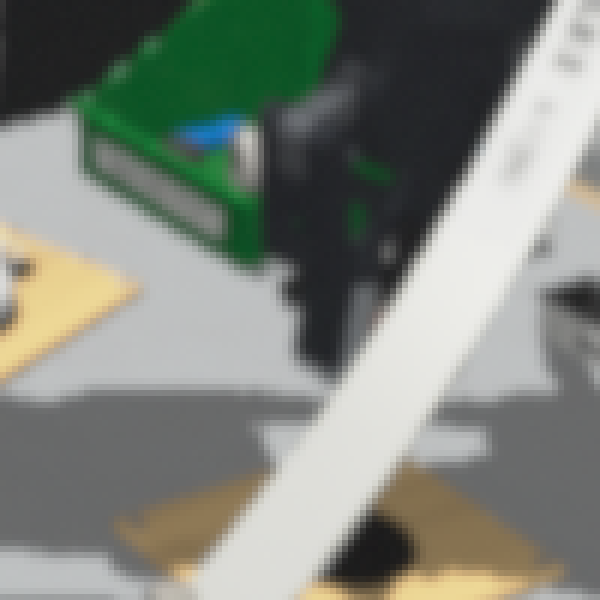

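View pics/w4.png

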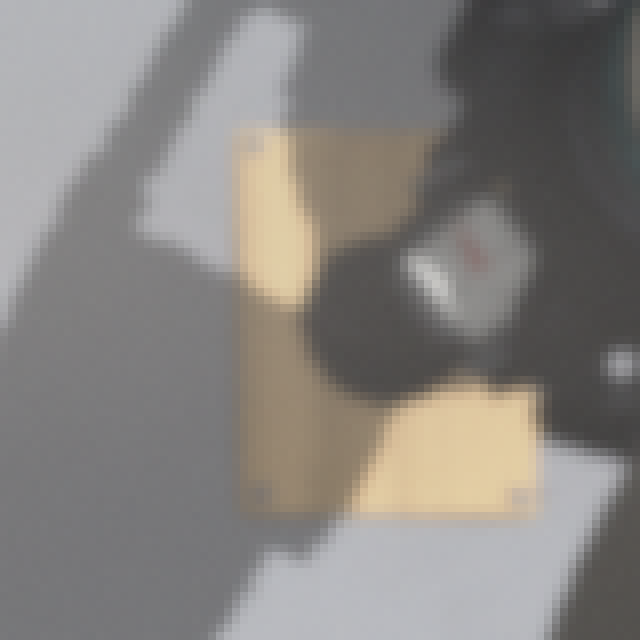

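jog_arm(
  steps=[
    [36,20,1,0,0,0,0],
    [36,20,0,0,0,0,0],
    [36,15,0,0,0,0,0],
    [36,8,0,0,0,0,0],
    [36,3,0,0,0,0,0],
    [36,0,0,0,0,0,0],
  ],
)

```text
time: 37.9
position: [0.642, -0.2608, -0.0107]
tcp_rot: [-0.535, 1.57, -0.316]
wrist_force: [-0.3, -0.4, -1.0]
width: 0.515
```

```bash
python3 plan.py 643.5 -262 -18 12.5; python3 - <<'E'
from m import *
a=cap("top")
crop(a,400,130,480,210,8,"pics/w5.png")
E
```

```text
t 37.9 p [ 642.  -260.8  -10.7] jaw yaw 12.5 x axis [ 0.001 -0.    -1.   ] w 0.515 F [-0.3 -0.4 -1. ] q [-0.49  0.61  1.51  0.    1.02 -0.71]
shift in tool frame now [ 7.3 -1.5  1.2]
turn deg (rotvec, tool) [0. 0. 0.]
shift in turned frame [ 7.3 -1.5  1.2]
```

View pics/w5.png

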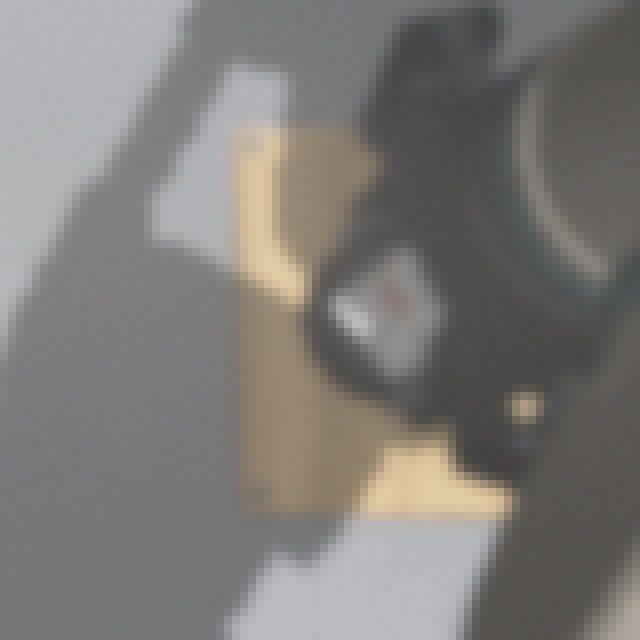

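jog_arm(
  steps=[
    [36,2,-1,1,0,0,0],
    [36,2,0,0,0,0,0],
    [36,2,0,0,0,0,0],
    [36,1,0,0,0,0,0],
    [36,0,0,0,0,0,0],
  ],
)

```text
time: 38.58
position: [0.6429, -0.2614, -0.0182]
tcp_rot: [2.123, 1.57, 2.342]
wrist_force: [-0.6, -0.1, 0.0]
width: 0.518
```

jog_arm(
  steps=[
    [36,1,0,0,0,0,0],
    [36,0,0,0,0,0,0],
  ],
)

```text
time: 38.83
position: [0.6431, -0.2615, -0.0186]
tcp_rot: [-0.549, 1.57, -0.33]
wrist_force: [-0.6, 0.4, 1.8]
width: 0.512
```

jog_arm(
  steps=[
    [36,0.5,0,0,0,0,0],
    [46,0,0,0,0,0,0],
    [54,0,0,0,0,0,0],
    [62,0,0,0,0,0,0],
    [68,0,0,0,0,0,0],
    [68,-5,0,0,0,0,0],
    [68,-20,0,0,0,0,0],
    [68,-30,0,0,0,0,0],
    [68,-35,0,0,0,0,0],
    [68,-30,-40,-40,0,0,0],
    [68,0,-40,-40,0,0,0],
    [68,0,-40,-40,0,0,0],
  ],
)

```text
time: 40.33
position: [0.5522, -0.4049, 0.101]
tcp_rot: [-0.923, 1.569, -0.703]
wrist_force: [0.1, 0.5, -0.8]
width: 0.795
```

```bash
python3 plan.py; python3 - <<'E'
from m import *
a=cap("top");b=cap("side");cv2.imwrite("pics/x1.png",a["image"]);cv2.imwrite("pics/x2.png",b["image"])
crop(a,420,140,475,200,9,"pics/x3.png")
E
```

```text
t 40.33 p [ 552.2 -404.9  101. ] jaw yaw 12.6 x axis [ 0.002 -0.001 -1.   ] w 0.795 F [ 0.1  0.5 -0.8] q [-0.73  0.5   1.41  0.    1.23 -0.95]
```

View pics/x1.png

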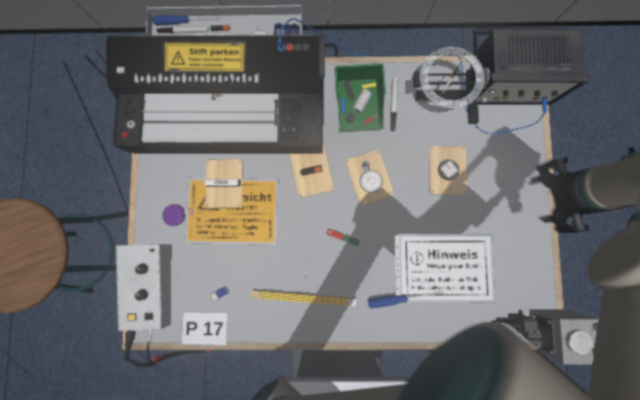

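View pics/x2.png

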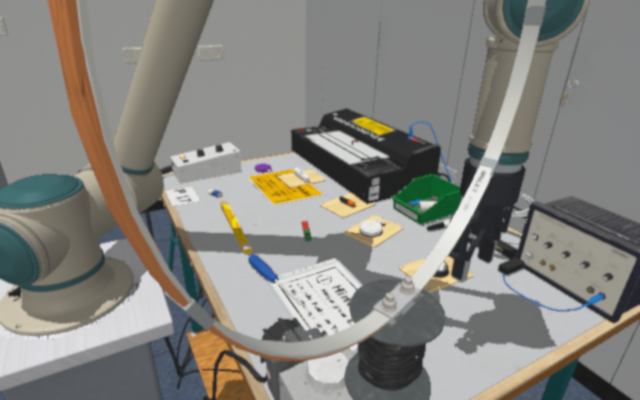

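View pics/x3.png

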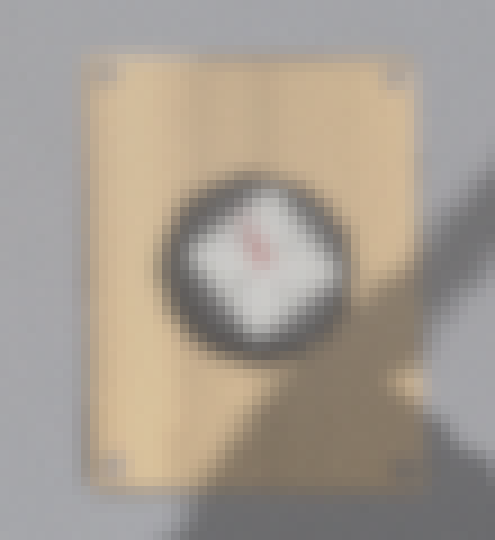

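```bash
python3 - <<'E'
from m import *
a=cap("top");V=[]
def go(n,box,f,z):
    w,v=meas(a,n,box,f,z); V.append(v); return w
q=lambda u,v:((u+.5)/9+420-.5,(v+.5)/9+140-.5)
print("dial",ray(a,*q(265,264),.018).round(4))
w=go("watch",(358,170,388,194),lambda h,s,v:(v>120)&(s<35),.015)
(c,rr)=cv2.minEnclosingCircle((w*1000).astype(np.float32));print("disc",c,rr)
go("lev",(204,177,246,190),lambda h,s,v:(s<50)&(v>100),.018)
go("batt",(298,160,326,180),lambda h,s,v:(v<125)|((s>140)&(h<14)),.014)
go("mag",(322,224,364,250),lambda h,s,v:(s>70),.005)
g=np.zeros((170,700,3),np.uint8);x=0
for v in V: g[:v.shape[0],x:x+v.shape[1]]=v;x+=v.shape[1]+8
cv2.imwrite("pics/y1.png",g)
E
```

```text
dial [ 0.6432 -0.2611  0.018 ]
watch px [370.8 180.6] rect [617.2 -74. ] [54.1 55.8] long deg 151.7 cen [616.5 -73.3]
disc (615.7586669921875, -71.34547424316406) 30.522876739501953
lev px [220.6 181.9] rect [615.1 288.6] [22.4 87.9] long deg 86.1 cen [615.2 287.8]
batt px [309.6 170.2] rect [643.7  74.7] [15.4 45.9] long deg 102.3 cen [643.  78.]
mag px [338.1 235.1] rect [485.8   5.8] [14.3 58.2] long deg 69.1 cen [486.9   8.3]
```

View pics/y1.png

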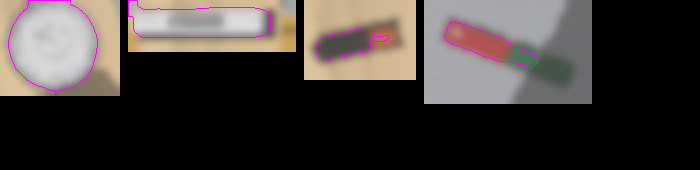

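```bash
python3 -c "
from station import r
print(r.job_done())"
```

```text
the job is handed in; nothing more can be done
None
```

All four things are on their boards and the job is handed in. The clock stood at about 40 s and the gripper was clear of everything. No verdict was reported.

**Final top view**

| Thing | Distance from its silhouette centre | Lined up |
|---|---|---|
| Compass | about 1 mm | any yaw is allowed |
| Stopwatch | about 1 mm | by eye, with the crown over the drawn crown |
| Spirit level | about 3 mm | yes, by eye |
| Battery | about 3 mm | within about 1° |

The side view showed the stopwatch, level and battery lying flat after release. The compass was judged flat from the top view only, because the lamp ring hides it from the side camera.

**What disagreed**
- **Fingertip height:** the real fingertips stood about 19 mm (nearly shut) to 45 mm (fully open) above the reported tool point. The first try at the stopwatch therefore closed in the air above it. I worked out the true grip heights from the side camera and from light contact. No reading taken at the end of a move exceeded about 12 N.
- **Shadows in the last check:** the final colour masks for the magnet and battery were cut off by shadow or the orange end, and the level's mask took in a little background. I judged those three partly by eye.
- **Magnet:** its red end is at the same pixels as at the start, and the arm never went near it.

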